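Charge the vibratory mill with grinding cylinders

TASK

The mill has been left switched over to its anticlockwise side: turn its switch to the centre off, leave it there while you load, and gather all the ceramic grinding cylinders from the drying tray into the weighing tray on the balance. With all of them in it, carry the weighing tray over and tip them into the open mill bowl (never put a cylinder in by hand; tip in any that went astray too), and set the empty weighing tray flat back on the balance pan. Only with every cylinder in the bowl turn the switch on fully to its clockwise side, and leave the bottles and the beaker alone.

Things in the scene. Friction and masses are not known exactly. Their poses are not given: they have to be found in the camera images.
- switch (a joint): rotary switch on top of the mill's control box, vertical axis, black bar grip 44 mm long, 14 mm wide, white line on its pointing end. In rad, growing clockwise seen from above: 0 centre off (bar along the mill's x axis, line to the bowl), -1.05 anticlockwise stop (starts within 0.15 of it), 1.05 clockwise stop. Stiff (friction 0.06 N m), stays where it is left; no detents.
- switch_grip (a point): on the switch's axis, at the height to grip the bar: 10 mm below the bar's top, 34 mm above the control box's flat top. The bar's sides are free for 31 mm below its top. x runs along the bar to its white line and turns with it.
- bowl_floor (a point): centre of the mill's round open bowl at its inner floor, 67 mm above the bench; fixed, left or right of the balance. Inside 190 mm wide at the rim, 170 at the floor; in its middle a tapering hub, 52 mm wide, its top 113 mm above the bench. x points from the control box (100 x 116 mm, 70 mm high, centred 152 mm before the bowl's centre) to the bowl; z up.
- bowl_rim (a point): centre of the bowl's mouth in the plane of its rim, 135 mm above the bench; outer rim diameter 200 mm.
- pan (a point): centre of the top of the square steel balance pan (176 x 176 mm), 72 mm above the bench. The balance is fixed and its pan does not sink; its housing (196 mm wide, 52 mm high) reaches 180 mm from this point along -x, towards the robot, and 90 mm along +x.
- scoop_floor (a point): the loose steel weighing tray, 0.18 to 0.28 kg: centre of its floor's top, 3 mm above its underside. x points to its open mouth, z up. Floor 160 mm long; 100 mm wide over the rear 100 mm, tapering to 64 at the mouth; rear and side walls 20 mm high, 3 thick, no lip. Polished: cylinders slide when it is tipped 15 to 25 degrees, or roll sooner. Starts on the pan, handle roughly towards the robot.
- scoop_lip (a point): middle of the weighing tray's mouth edge, on the floor's top: 80 mm along x from scoop_floor.
- scoop_grip (a point): a good place to grip the weighing tray's handle, at mid thickness: 127 mm behind scoop_floor along -x and 26 mm above it. The handle is a straight black bar 90 mm long, 20 mm wide (along y, flat upright sides), 14 mm thick, rising backwards at 20 degrees, its middle 5 mm before this point. 49 mm of free height lies under this point on the pan.
- drytray: shallow white drying tray with a dark liner, 240 x 250 mm (x, y), fixed; origin at the centre of its underside, inner floor 4 mm above it, rim walls 4 mm thick up to 14 mm. It starts on the side of the balance where the mill is not.
- cyl1_mid (a point): ceramic grinding cylinder, white, 21 mm diameter and 21 mm tall, 26 g; some of the six may be absent. This point is its centre; z is its own axis. All start standing upright in the drying tray; lying on its side it can roll and its centre is at the same height, 10.5 mm over what it rests on.
- cyl2_mid (a point): ceramic grinding cylinder, white, 21 mm diameter and 21 mm tall, 26 g; some of the six may be absent. This point is its centre; z is its own axis. All start standing upright in the drying tray; lying on its side it can roll and its centre is at the same height, 10.5 mm over what it rests on.
- cyl3_mid (a point): ceramic grinding cylinder, white, 21 mm diameter and 21 mm tall, 26 g; some of the six may be absent. This point is its centre; z is its own axis. All start standing upright in the drying tray; lying on its side it can roll and its centre is at the same height, 10.5 mm over what it rests on.
- cyl4_mid (a point): ceramic grinding cylinder, white, 21 mm diameter and 21 mm tall, 26 g; some of the six may be absent. This point is its centre; z is its own axis. All start standing upright in the drying tray; lying on its side it can roll and its centre is at the same height, 10.5 mm over what it rests on.
- cyl5_mid (a point): ceramic grinding cylinder, white, 21 mm diameter and 21 mm tall, 26 g; some of the six may be absent. This point is its centre; z is its own axis. All start standing upright in the drying tray; lying on its side it can roll and its centre is at the same height, 10.5 mm over what it rests on.
- cyl6_mid (a point): ceramic grinding cylinder, white, 21 mm diameter and 21 mm tall, 26 g; some of the six may be absent. This point is its centre; z is its own axis. All start standing upright in the drying tray; lying on its side it can roll and its centre is at the same height, 10.5 mm over what it rests on.
- reagent: amber bottle, 72 mm diameter, 165 mm tall; origin at the centre of its underside. Leave alone.
- beaker: glass beaker, 76 mm wide at the rim, 95 mm tall; origin at the centre of its underside. Leave alone.
- washbottle: white wash bottle with a bent orange nozzle, 56 mm diameter, 145 mm tall; origin at the centre of its underside. Leave alone.

How it is judged:
On the way, in this order (a step that is already met when the one before it is completed fails the run):
1. the switch stands at centre off for a second (value of joint switch between -0.2 and 0.2 rad), for 1 s.
2. all the cylinders lie in the weighing tray, let go, with the weighing tray on the balance pan and the switch off (all of step 1 and horizontal distance between scoop_floor and pan below 0.06 m and angle between scoop_floor's own z axis and vertical below 0.1 rad and z of scoop_floor in the frame of pan between -0.003 and 0.012 m and x of cyl1_mid in the frame of scoop_floor between -0.078 and 0.078 m and y of cyl1_mid in the frame of scoop_floor between -0.047 and 0.047 m and z of cyl1_mid in the frame of scoop_floor between 0 and 0.022 m and contact force between the fingers and cyl1 below 0.3 N and x of cyl2_mid in the frame of scoop_floor between -0.078 and 0.078 m and y of cyl2_mid in the frame of scoop_floor between -0.047 and 0.047 m and z of cyl2_mid in the frame of scoop_floor between 0 and 0.022 m and contact force between the fingers and cyl2 below 0.3 N and x of cyl3_mid in the frame of scoop_floor between -0.078 and 0.078 m and y of cyl3_mid in the frame of scoop_floor between -0.047 and 0.047 m and z of cyl3_mid in the frame of scoop_floor between 0 and 0.022 m and contact force between the fingers and cyl3 below 0.3 N and x of cyl4_mid in the frame of scoop_floor between -0.078 and 0.078 m and y of cyl4_mid in the frame of scoop_floor between -0.047 and 0.047 m and z of cyl4_mid in the frame of scoop_floor between 0 and 0.022 m and contact force between the fingers and cyl4 below 0.3 N and x of cyl5_mid in the frame of scoop_floor between -0.078 and 0.078 m and y of cyl5_mid in the frame of scoop_floor between -0.047 and 0.047 m and z of cyl5_mid in the frame of scoop_floor between 0 and 0.022 m and contact force between the fingers and cyl5 below 0.3 N and x of cyl6_mid in the frame of scoop_floor between -0.078 and 0.078 m and y of cyl6_mid in the frame of scoop_floor between -0.047 and 0.047 m and z of cyl6_mid in the frame of scoop_floor between 0 and 0.022 m and contact force between the fingers and cyl6 below 0.3 N), for 0.3 s.
3. all the cylinders are in the mill bowl, with the switch still off (all of step 1 and horizontal distance between each of cyl1_mid, cyl2_mid, cyl3_mid, cyl4_mid, cyl5_mid, cyl6_mid and bowl_floor below 0.095 m and height (world z) of each of cyl1_mid, cyl2_mid, cyl3_mid, cyl4_mid, cyl5_mid, cyl6_mid below 0.128 m), for 0.3 s.
4. the switch stands fully over to the clockwise side (value of joint switch above 0.9 rad), for 0.3 s.
At the end, for the whole second after the job is handed in: All cylinders present lie in the mill bowl (centres within 95 mm of its axis and below its rim); the weighing tray stands at rest flat on the balance pan, its floor centre within 60 mm of the pan centre and tilted less than 0.1 rad; the switch stands within 0.15 rad of its clockwise stop (value of joint switch above 0.9 rad and horizontal distance between scoop_floor and pan below 0.06 m and angle between scoop_floor's own z axis and vertical below 0.1 rad and z of scoop_floor in the frame of pan between -0.003 and 0.012 m and linear speed of scoop below 0.02 m/s and horizontal distance between each of cyl1_mid, cyl2_mid, cyl3_mid, cyl4_mid, cyl5_mid, cyl6_mid and bowl_floor below 0.095 m and height (world z) of each of cyl1_mid, cyl2_mid, cyl3_mid, cyl4_mid, cyl5_mid, cyl6_mid below 0.128 m); the robot touches nothing.
It fails at once if the switch is turned back to the anticlockwise side with cylinders in the bowl (value of joint switch below -0.5 rad and ((horizontal distance between cyl1_mid and bowl_floor below 0.095 m and height (world z) of cyl1_mid below 0.128 m) or (horizontal distance between cyl2_mid and bowl_floor below 0.095 m and height (world z) of cyl2_mid below 0.128 m) or (horizontal distance between cyl3_mid and bowl_floor below 0.095 m and height (world z) of cyl3_mid below 0.128 m) or (horizontal distance between cyl4_mid and bowl_floor below 0.095 m and height (world z) of cyl4_mid below 0.128 m) or (horizontal distance between cyl5_mid and bowl_floor below 0.095 m and height (world z) of cyl5_mid below 0.128 m) or (horizontal distance between cyl6_mid and bowl_floor below 0.095 m and height (world z) of cyl6_mid below 0.128 m))).
It fails at once if a cylinder is put into the bowl with the fingers ((contact force between the fingers and cyl1 above 0.3 N and horizontal distance between cyl1_mid and bowl_floor below 0.1 m) or (contact force between the fingers and cyl2 above 0.3 N and horizontal distance between cyl2_mid and bowl_floor below 0.1 m) or (contact force between the fingers and cyl3 above 0.3 N and horizontal distance between cyl3_mid and bowl_floor below 0.1 m) or (contact force between the fingers and cyl4 above 0.3 N and horizontal distance between cyl4_mid and bowl_floor below 0.1 m) or (contact force between the fingers and cyl5 above 0.3 N and horizontal distance between cyl5_mid and bowl_floor below 0.1 m) or (contact force between the fingers and cyl6 above 0.3 N and horizontal distance between cyl6_mid and bowl_floor below 0.1 m)).
It fails at once if the switch is turned to the clockwise side before all the cylinders are in the bowl (value of joint switch above 0.5 rad and horizontal distance between any of cyl1_mid, cyl2_mid, cyl3_mid, cyl4_mid, cyl5_mid, cyl6_mid and bowl_floor above 0.1 m).
It fails at once if a bottle or the beaker is pushed more than 30 mm or knocked over (distance of any of reagent, beaker, washbottle from where it was at the start of the episode above 0.03 m or angle between any of reagent, beaker, washbottle's own z axis and vertical above 0.4 rad).
Of cyl1, cyl2, cyl3, cyl4, cyl5, cyl6 only 4 to 6 are there at a start; the rules pass over those that are not, and their reading is None.
At some moment in a run one of cyl1, cyl2, cyl3, cyl4, cyl5, cyl6 may be knocked a few centimetres aside while the robot is not near it.
It also fails if it takes over 210 s, if anything falls off the work surface, if the arm or the gripper's body presses on something with over 40 N, if the wrist force passes 120 N, or if a joint passes its speed limit or range.

ROBOT

A 6-joint arm with a two-finger parallel gripper is mounted at the origin on the work surface. World frame = base frame: x ahead of the robot, y to its left, z up, the work surface at z = 0. Lengths are in m, angles in rad, forces in N, time in s.
With the tool pointing down it reaches from about 0.375 to 0.975 m from the base axis. Payload 3.8 kg.
Tool frame: the origin (TCP) lies midway between the tips of the shut fingers; the grasp point (between the pads) lies 19 mm behind it; y points along the fingers, x is the direction in which the jaws open and shut, and the axes are right-handed (so a half turn about y gives the same grasp; the last joint's range is limited). The gripper opens to 88 mm and grips with 3 to 60 N. Pads are 18 mm wide; open, the fingers measure 123 mm over their backs; the gripper's body (75 mm by 187 mm) begins 45 mm behind the grasp point.
Start: joints at [-1.239, 0.264, 1.604, -0, 1.274, -0.037], TCP at [0.243, -0.63, 0.239] pointing down, gripper open.
Joint ranges: [-2.63, 2.63], [-0.94, 2.18], [0.31, 2.57], [-1.31, 4.45], [0, 2.66], [-2.55, 2.55]. Speed limits (rad/s): [2.57, 2.57, 3.14, 3.14, 3.14, 3.14].

INTERFACE

Orientations are given as a unit quaternion [w, x, y, z].
In Python, from station import ctrl, grab_frame, camera_model, order gives the robot as it stands.
- The arm moves only by the tool arm_command, never from a script. Its arguments are lists of equal length, an entry for each row: "grip": the closure, from -1 (fully open) to 1 (shut), so that 0 is half open; "xyz": the shift along the world's x, y, z in m, a list of three; "spin": the turn about the world's z in degrees. A call has 1 to 12 rows; each row shifts and turns the commanded pose from where the row before left it; what a row does not reach is not made up. A row lasts 1/12 s, in which the tool goes at most 41.7 mm and 7.16 degrees, less where a joint would pass 70% of its speed; a pose out of reach is approached as far as the arm can. A call is refused whole if a number of a shift passes 0.0417 or a number of a turn 7.16, either way. A call with a gripper value outside its range is refused whole. The fingers move at their own pace and stop on an object; "newtons" is the grip in N (left out, the last holds). Time passes only in rows, so rows that do not move let the fingers close. It gives the time, the measured TCP pose, the force and the opening at its end, in the units of the state.
- ctrl.sense(): the state, without advancing time (a new reading comes with each control period).
- grab_frame(name): name is "scene" or "side" or "wrist"; returns the picture (384x512x3 uint8, red, green, blue); there is no depth.
- camera_model(name): a dict with "fx", "fy", "cx", "cy" (pixels), "k1" (the pictures are not rectified: a ray, as slopes to the right and down, at radius r is drawn at 1 + k1 r^2 times it, then the intrinsics apply), "world_from_camera" (4x4, takes a point from camera to world coordinates). Camera axes: x right, y down, z forward; pixel columns grow to the right and rows downward; lengths in m; the calibration is good to about 2 mm. A picture is of the moment at which its call begins: read the wrist's pose just before it. camera_model takes no time and is no camera call; for the wrist camera it gives the pose at the moment of the call.
- order.close_job(): hands the job in, once; it reports no verdict.
The state is a dict: "time_s": time; "joints": joint angles; "qvel": joint speeds; "effort": joint torques, N m; "tool_pos": TCP position; "eef_rot": TCP orientation; "ft_force": force on the tool from outside, world axes, zero at the start; "moment": the same for the moment, N m; "grip_width": finger opening in m.
Only numpy, scipy, OpenCV 4.12 (cv2) and the standard library are available. Lean on these libraries where they do the work, as an engineer would, in place of code of your own. Each camera call takes 0.05 s, during which the arm holds its last target.

## Working session

There is one attempt and no reset: what is moved stays moved. The work goes in short steps, Python scripts to look and compute and a tool call to move; the robot and the scene stay as the last step left them, time stands still between calls to the robot, and variables do not carry over. Pictures are saved under pics/ and viewed, and the job is handed in when it is done.

Besides the shell and the picture viewer there is one more tool, called after "Request:" as name(argument=value, ...), one argument or row to a line, values as JSON. arm_command: Moves the arm, as the interface text tells. Its arguments: {"type":"object","properties":{"grip":{"type":"array"},"xyz":{"type":"array"},"spin":{"type":"array"},"newtons":{"type":"number"}},"required":["grip","xyz","spin"]}

```bash
mkdir -p pics; ls; cat > h.py <<'E'
import numpy as np, cv2
from station import ctrl, grab_frame, camera_model, order
def snap(name,fn):
    m=camera_model(name); im=grab_frame(name)
    cv2.imwrite('pics/'+fn+'.png',cv2.cvtColor(im,cv2.COLOR_RGB2BGR)); np.savez('pics/'+fn+'.npz',im=im,**m); return im,m
def load(fn):
    d=np.load('pics/'+fn+'.npz'); m={k:d[k] for k in d.files if k!='im'}; return d['im'],m
def ray(m,u,v):
    k=np.array([[m['fx'],0,m['cx']],[0,m['fy'],m['cy']],[0,0,1]],float)
    x=(u-m['cx'])/m['fx'];y=(v-m['cy'])/m['fy']
    a,b=x,y
    for _ in range(30):
        s=1+m['k1']*(a*a+b*b);a,b=x/s,y/s
    T=np.array(m['world_from_camera']);d=T[:3,:3]@np.array([a,b,1.]);return T[:3,3],d
def onz(m,u,v,z):
    o,d=ray(m,u,v);return o+d*(z-o[2])/d[2]
def proj(m,p):
    T=np.linalg.inv(np.array(m['world_from_camera']));q=T[:3,:3]@np.array(p,float)+T[:3,3]
    a,b=q[0]/q[2],q[1]/q[2];s=1+m['k1']*(a*a+b*b)
    return m['fx']*a*s+m['cx'],m['fy']*b*s+m['cy']
E
python3 - <<'E'
from h import *
print(ctrl.sense())
for n in('scene','side','wrist'):
    im,m=snap(n,n+'0');print(n,m)
E
```

```text
pics
{'time_s': 0.0, 'joints': array([-1.23893674e+00,  2.64731168e-01,  1.60534634e+00, -1.32256845e-05,
        1.27372859e+00, -3.68669322e-02]), 'qvel': array([ 1.90729708e-03, -4.49932831e-04, -4.27655536e-04,  1.08734542e-03,
        1.46759178e-03, -8.23125451e-06]), 'effort': array([ 5.10977516e-04, -5.02107668e+01, -3.56876135e+01,  7.30853691e-02,
        2.92438734e-02, -1.74572697e-04]), 'tool_pos': array([ 0.24307244, -0.6289539 ,  0.23741778]), 'eef_rot': array([ 0.58364976, -0.58272488,  0.40049624, -0.39923356]), 'ft_force': array([-0.24740619,  0.0721439 , -0.50870376]), 'moment': array([ 0.02357965, -0.01959255, -0.01564093]), 'grip_width': 0.08786120840353344}
scene {'fx': 409.04938382365935, 'fy': 409.04938382365935, 'cx': 261.50671571557734, 'cy': 190.12896535789312, 'k1': -0.07643665642610209, 'world_from_camera': array([[-0.864528  ,  0.38915198, -0.31804413,  0.9549221 ],
       [ 0.5025828 ,  0.66768278, -0.54919052,  0.63737637],
       [-0.00136599, -0.6346341 , -0.77281155,  1.00505988],
       [ 0.        ,  0.        ,  0.        ,  1.        ]])}
side {'fx': 449.73728650986516, 'fy': 449.73728650986516, 'cx': 256.5938899430891, 'cy': 196.23532938788244, 'k1': -0.09756671241629324, 'world_from_camera': array([[-0.98073246, -0.13783472,  0.13843929,  0.44711696],
       [-0.19468989,  0.74806237, -0.63442772,  0.72388944],
       [-0.01611506, -0.64915659, -0.76048408,  0.95925738],
       [ 0.        ,  0.        ,  0.        ,  1.        ]])}
wrist {'fx': 306.05383124834725, 'fy': 306.05383124834725, 'cx': 247.86066371361918, 'cy': 188.08066582858947, 'k1': 0.006923625056453699, 'world_from_camera': array([[ 0.35993828, -0.89212839, -0.27304097,  0.31394723],
       [-0.93297332, -0.34489544, -0.10299477, -0.60323291],
       [-0.00228603,  0.2918117 , -0.95647305,  0.38361088],
       [ 0.        ,  0.        ,  0.        ,  1.        ]])}
```

View pics/scene0.png

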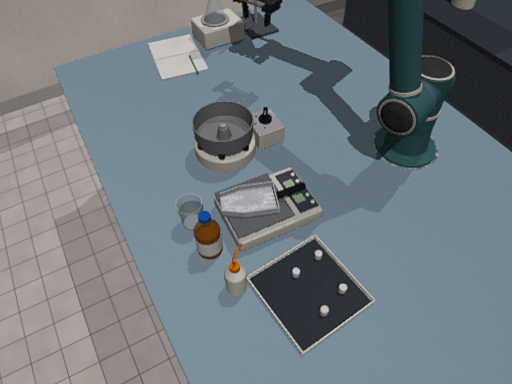

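View pics/side0.png

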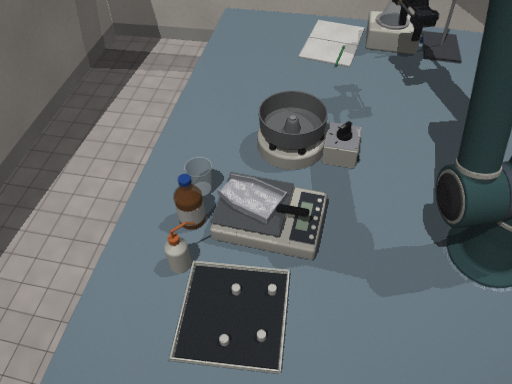

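View pics/wrist0.png

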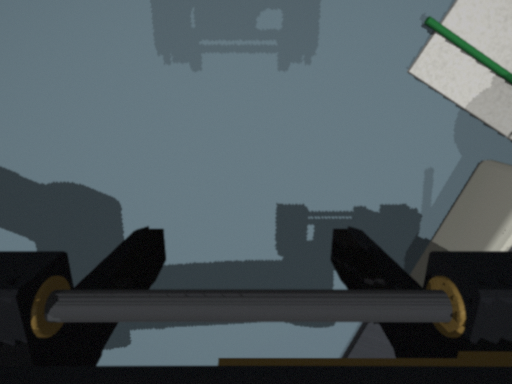

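The scene holds four cylinders: scene (318,255), (296,272), (343,289), (324,311). The mill is on the robot's right, the balance in the middle and the drying tray on the left. Next I'll zoom in and measure.

```bash
python3 - <<'E'
from h import *
for n,(a,b,c,d) in {'scene':(180,90,320,250),'side':(205,80,370,260)}.items():
    im,m=load(n+'0'); cr=im[b:d,a:c]; cr=cv2.resize(cr,None,fx=4.4 if n=='side' else 5,fy=3.3 if n=='side' else 3.7,interpolation=cv2.INTER_CUBIC)
    cv2.imwrite(f'pics/z_{n}.png',cv2.cvtColor(cr,cv2.COLOR_RGB2BGR))
    # cylinders: white blobs
    hsv=cv2.cvtColor(im,cv2.COLOR_RGB2HSV)
    mk=((hsv[...,1]<60)&(hsv[...,2]>150)).astype(np.uint8)
    N,l,s,c=cv2.connectedComponentsWithStats(mk)
    for i in range(1,N):
        if 15<s[i,4]<200:
            p=onz(m,*c[i],0.0145)
            if p[1]>0.1 and 0.2<p[0]<0.8: print(n,c[i].round(1),s[i],p.round(4))
E
```

```text
scene [342.8 236.7] [338 233  12   8  24] [0.4325 0.2008 0.0145]
scene [318.3 253. ] [315 250   7   7  38] [0.5244 0.2094 0.0145]
scene [354.5 264.1] [346 258  16  15  54] [0.459  0.2889 0.0145]
scene [295.9 270.9] [293 268   7   7  39] [0.609  0.2245 0.0145]
scene [378.3 274.1] [374 270  10   9  18] [0.422  0.3462 0.0145]
scene [364.4 277.4] [361 274   6   9  17] [0.4609 0.3345 0.0145]
scene [342.7 286.7] [339 284   8   7  43] [0.528  0.3267 0.0145]
scene [394.  306.3] [392 303   5   8  17] [0.4472 0.4389 0.0145]
scene [324.2 309.2] [321 306   8   8  49] [0.6065 0.3528 0.0145]
side [173.8 249.6] [165 243  19  13 161] [0.7904 0.1477 0.0145]
side [235. 265.] [196 261  79   9 144] [0.6279 0.1628 0.0145]
side [283.4 316.6] [276 269  13 102 176] [0.4899 0.2757 0.0145]
side [235.5 287. ] [232 284   8   7  46] [0.6133 0.2218 0.0145]
side [271.6 287.3] [268 284   8   7  47] [0.5292 0.2067 0.0145]
side [260.9 333.7] [257 330   9   8  56] [0.5322 0.3252 0.0145]
side [223.6 338.2] [220 334   8   9  55] [0.6106 0.351  0.0145]
```

View pics/z_scene.png

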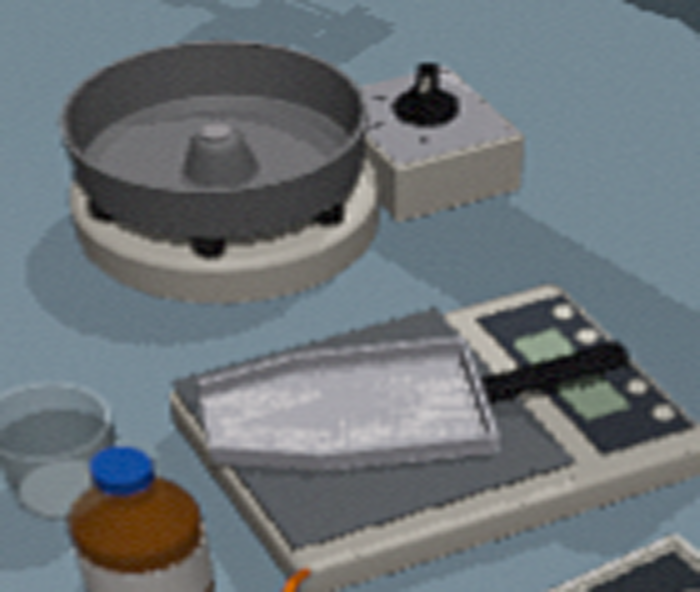

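View pics/z_side.png

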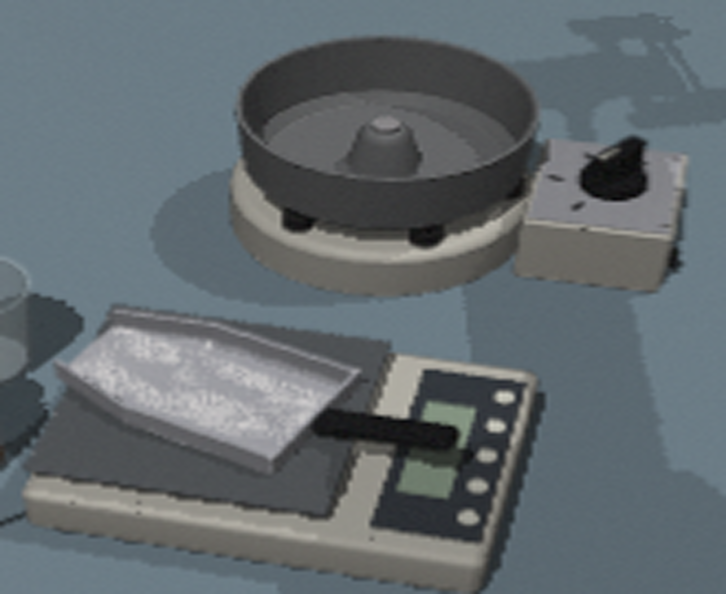

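```bash
python3 - <<'E'
from h import *
def sc(u,v): return 180+u/5,90+v/3.7
def si(u,v): return 205+u/4.4,80+v/3.3
_,a=load('scene0');_,b=load('side0')
def tri(p,q):
    o,d=ray(a,*p);o2,e=ray(b,*q);A=np.stack([d,-e],1);t=np.linalg.lstsq(A,o2-o,rcond=None)[0]
    x,y=o+d*t[0],o2+e*t[1];return ((x+y)/2).round(4),np.linalg.norm(x-y).round(4)
print('hubtop',tri(sc(215,130),si(385,124)))
for P in [(64,118),(215,42),(366,125),(225,208)]: print('sc rim',onz(a,*sc(*P),.135).round(4))
for P in [(238,105),(388,36),(538,110),(388,186)]: print('si rim',onz(b,*si(*P),.135).round(4))
print('knobdisc',tri(sc(427,106),si(613,182)))
for P in [(395,165),(523,135),(445,66)]: print('sc box',onz(a,*sc(*P),.07).round(4))
for P in [(525,215),(670,228),(690,155),(548,142)]: print('si box',onz(b,*si(*P),.07).round(4))
print('bar tip white top',tri(sc(430,72),si(605,155)), 'other end',tri(sc(425,68),si(635,145)))
print('handle end',tri(sc(626,354),si(452,436)),'handle front',tri(sc(490,388),si(318,424)))
print('lipL',tri(sc(202,382),si(115,310)),'lipR',tri(sc(212,456),si(62,366)))
print('rear corners',tri(sc(470,342),si(358,372)),tri(sc(497,447),si(272,468)))
for P in [(172,382),(292,548),(578,462),(435,310)]: print('pan sc',onz(a,*sc(*P),.072).round(4))
for P in [(108,308),(390,344),(330,515)]: print('pan si',onz(b,*si(*P),.072).round(4))
E
```

```text
hubtop (array([ 0.5573, -0.2994,  0.1105]), np.float64(0.0005))
sc rim [ 0.6449 -0.3366  0.135 ]
sc rim [ 0.5145 -0.3807  0.135 ]
sc rim [ 0.4824 -0.2305  0.135 ]
sc rim [ 0.6059 -0.1851  0.135 ]
si rim [ 0.6524 -0.2787  0.135 ]
si rim [ 0.5698 -0.3952  0.135 ]
si rim [ 0.4586 -0.3071  0.135 ]
si rim [ 0.5409 -0.1919  0.135 ]
knobdisc (array([ 0.4011, -0.2911,  0.0756]), np.float64(0.0008))
sc box [ 0.4569 -0.2385  0.07  ]
sc box [ 0.3616 -0.2296  0.07  ]
sc box [ 0.3567 -0.3411  0.07  ]
si box [ 0.4548 -0.2431  0.07  ]
si box [ 0.3603 -0.244   0.07  ]
si box [ 0.3514 -0.3435  0.07  ]
si box [ 0.4486 -0.3436  0.07  ]
bar tip white top (array([ 0.4103, -0.2705,  0.1286]), np.float64(0.0098)) other end (array([ 0.3914, -0.3105,  0.1033]), np.float64(0.0003))
handle end (array([0.4712, 0.0495, 0.1143]), np.float64(0.0057)) handle front (array([0.5469, 0.0276, 0.0903]), np.float64(0.0021))
lipL (array([ 0.6866, -0.0623,  0.0919]), np.float64(0.0021)) lipR (array([ 0.7084, -0.0101,  0.0748]), np.float64(0.0063))
rear corners (array([ 0.5327, -0.0196,  0.0944]), np.float64(0.005)) (array([0.567 , 0.0671, 0.0778]), np.float64(0.0033))
pan sc [ 0.6964 -0.0851  0.072 ]
pan sc [0.7089 0.0876 0.072 ]
pan sc [0.5333 0.1005 0.072 ]
pan sc [ 0.524  -0.0731  0.072 ]
pan si [ 0.6969 -0.0832  0.072 ]
pan si [ 0.5201 -0.0751  0.072 ]
pan si [0.5285 0.0973 0.072 ]
```

Request:
arm_command(
  grip=[0, 0, 0, 0, 0, 0, 0, 0, 0, 0, 0],
  xyz=[
    [0.0155, 0.0335, 0],
    [0.0155, 0.0335, 0],
    [0.0155, 0.0335, 0],
    [0.0155, 0.0335, 0],
    [0.0155, 0.0335, -0.005],
    [0.0155, 0.0335, -0.005],
    [0.0155, 0.0335, -0.005],
    [0.0155, 0.0335, -0.005],
    [0.0155, 0.0335, -0.005],
    [0.0155, 0.0335, -0.005],
    [0, 0, 0],
  ],
  spin=[4, 4, 4, 4, 4, 4, 4, 4, 4, 3, 0],
)

```text
time_s: 1.07
tool_pos: [0.3993, -0.2889, 0.2072]
eef_rot: [0.685, -0.682, 0.181, -0.179]
ft_force: [-0.6, 0.9, -0.8]
grip_width: 0.0442
```

```bash
cat >> h.py <<'E'
from scipy.spatial.transform import Rotation as R
def st():
    s=ctrl.sense();q=s['eef_rot'];r=R.from_quat([q[1],q[2],q[3],q[0]]).as_matrix()
    print('t',round(s['time_s'],2),'tcp',s['tool_pos'].round(4),'jawyaw',np.degrees(np.arctan2(r[1,0],r[0,0])).round(1),'y',r[:,1].round(3),'w',round(s['grip_width'],4),'F',s['ft_force'].round(1),'j',s['joints'].round(2))
    return s
E
python3 - <<'E'
from h import *
st();snap('wrist','w1')
E
```

```text
t 1.07 tcp [ 0.3993 -0.2889  0.2072] jawyaw -29.5 y [-0.001  0.004 -1.   ] w 0.0442 F [-0.6  0.9 -0.8] j [-0.68 -0.06  2.02  0.    1.19 -0.17]
```

View pics/w1.png

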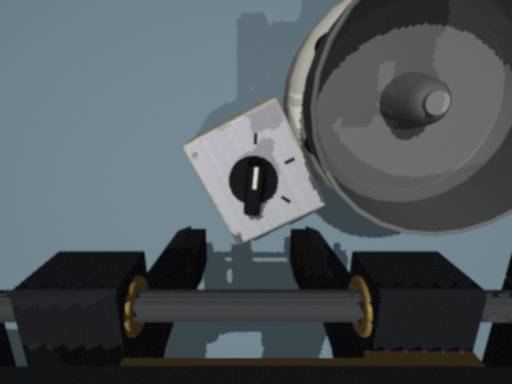

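The wrist picture shows the box corners at (184,148), (275,100), (324,205) and (241,241), with the bar from (256,165) to (252,214). Its white line is at (255,178) and the hub top at (437,102).

```bash
python3 - <<'E'
from h import *
im,m=load('w1')
C=np.array([onz(m,*p,.07)[:2] for p in [(184,148),(275,100),(324,205),(241,241)]])
print(C.round(4),C.mean(0).round(4),[np.linalg.norm(C[i]-C[i-1]).round(4) for i in range(4)])
a,b=onz(m,256,165,.114),onz(m,252,214,.114);print('bar',a.round(4),b.round(4),((a+b)/2).round(4),np.linalg.norm(a-b),np.degrees(np.arctan2(*(a-b)[1::-1])))
w,w2=onz(m,256,167,.114),onz(m,254,189,.114);print('line',np.degrees(np.arctan2(*(w-w2)[1::-1])))
print('hub',onz(m,437,102,.113).round(4))
cr=cv2.resize(im[90:250,175:335],None,fx=3.7,fy=3.7,interpolation=cv2.INTER_CUBIC);cv2.imwrite('pics/z1.png',cr[...,::-1])
E
```

```text
[[ 0.3615 -0.2357]
 [ 0.4554 -0.2396]
 [ 0.4506 -0.3508]
 [ 0.3601 -0.3445]] [ 0.4069 -0.2927] [np.float64(0.1088), np.float64(0.094), np.float64(0.1114), np.float64(0.0907)]
bar [ 0.4158 -0.2738  0.114 ] [ 0.3925 -0.3089  0.114 ] [ 0.4041 -0.2914  0.114 ] 0.04208190160310489 56.33970996299503
line 55.83278033829747
hub [ 0.5579 -0.2988  0.113 ]
```

View pics/z1.png

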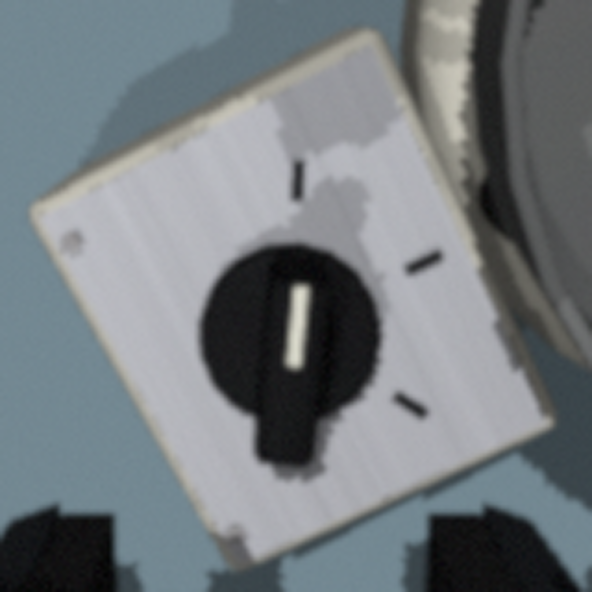

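Request:
arm_command(
  grip=[0, 0, 0, 0, 0, 0, 1, 1, 1, 1, 1],
  xyz=[
    [0.005, -0.0025, -0.03],
    [0, 0, -0.03],
    [0, 0, -0.03],
    [0, 0, -0.021],
    [0, 0, -0.01],
    [0, 0, 0],
    [0, 0, 0],
    [0, 0, 0],
    [0, 0, 0],
    [0, 0, 0],
    [0, 0, 0],
  ],
  spin=[-4.5, 0, 0, 0, 0, 0, 0, 0, 0, 0, 0],
  newtons=25,
)

```text
time_s: 2.03
tool_pos: [0.4003, -0.2954, 0.0885]
eef_rot: [0.676, -0.675, 0.211, -0.206]
ft_force: [-9.4, 2.9, 17.0]
grip_width: 0.0138
```

```bash
python3 - <<'E'
from h import *
st()
E
```

```text
t 2.03 tcp [ 0.4003 -0.2954  0.0885] jawyaw -34.3 y [-0.007  0.004 -1.   ] w 0.0138 F [-9.4  2.9 17. ] j [-0.68  0.08  2.12 -0.    0.95 -0.08]
```

Request:
arm_command(
  grip=[1, 1],
  xyz=[
    [0, 0, 0.004],
    [0, 0, 0],
  ],
  spin=[0, 0],
)

```text
time_s: 2.2
tool_pos: [0.4002, -0.2952, 0.0889]
eef_rot: [0.676, -0.675, 0.211, -0.207]
ft_force: [-2.4, -1.8, -17.2]
grip_width: 0.0136
```

```bash
python3 - <<'E'
from h import *
st();snap('side','s1');im,m=load('s1');cv2.imwrite('pics/zs1.png',cv2.resize(im[40:200,230:440],None,fx=3.7,fy=3.7)[...,::-1])
E
```

```text
t 2.2 tcp [ 0.4002 -0.2952  0.0889] jawyaw -34.3 y [-0.005  0.003 -1.   ] w 0.0136 F [ -2.4  -1.8 -17.2] j [-0.68  0.08  2.12 -0.    0.95 -0.08]
```

View pics/zs1.png

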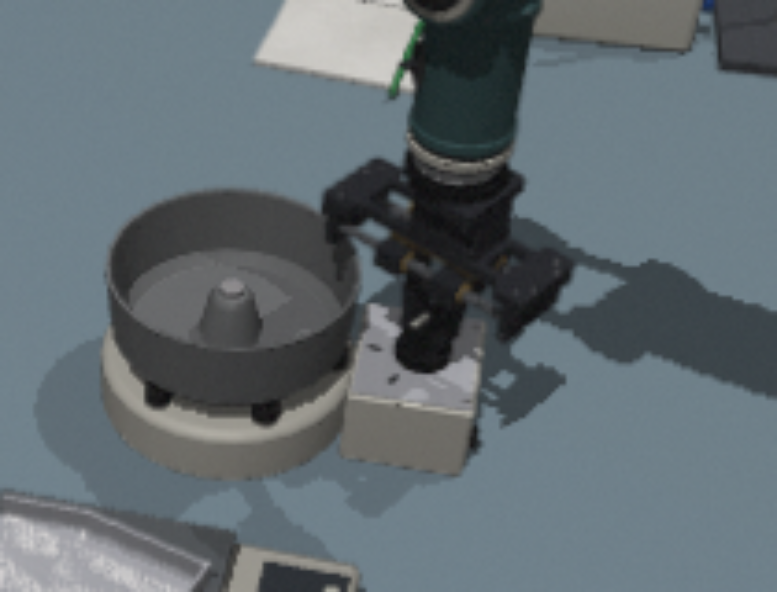

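Request:
arm_command(
  grip=[0.2, 0.2, 0.2, 0.2, 0.2],
  xyz=[
    [0, 0, 0],
    [0, 0, 0],
    [0, 0, 0],
    [0, 0, 0],
    [0, 0, 0],
  ],
  spin=[0, 0, 0, 0, 0],
)

```text
time_s: 2.67
tool_pos: [0.4048, -0.2981, 0.0934]
eef_rot: [-0.675, 0.676, -0.208, 0.21]
ft_force: [-0.0, -0.7, 0.5]
grip_width: 0.0353
```

Request:
arm_command(
  grip=[0.2, 0.2, 0.2],
  xyz=[
    [0, 0.0065, -0.004],
    [0, 0, 0],
    [0, 0, 0],
  ],
  spin=[0, 0, 0],
)

```text
time_s: 2.92
tool_pos: [0.4031, -0.29, 0.0875]
eef_rot: [0.676, -0.676, 0.209, -0.209]
ft_force: [-0.3, 0.6, 0.4]
grip_width: 0.0352
```

Request:
arm_command(
  grip=[1, 1, 1, 1, 1],
  xyz=[
    [0.001, -0.001, 0],
    [0, 0, 0],
    [0, 0, 0],
    [0, 0, 0],
    [0, 0, 0],
  ],
  spin=[0, 0, 0, 0, 0],
)

```text
time_s: 3.33
tool_pos: [0.4033, -0.2909, 0.0876]
eef_rot: [0.676, -0.675, 0.21, -0.208]
ft_force: [-4.4, 2.9, 5.5]
grip_width: 0.0136
```

Request:
arm_command(
  grip=[1, 1, 1, 1, 1, 1, 1, 1, 1, 1, 1],
  xyz=[
    [0, 0, 0],
    [0, 0, 0],
    [0, 0, 0],
    [0, 0, 0],
    [0, 0, 0],
    [0, 0, 0],
    [0, 0, 0],
    [0, 0, 0],
    [0, 0, 0],
    [0, 0, 0],
    [0, 0, 0],
  ],
  spin=[-6, -6, -6, -6, -6, -6, -6, -6, -6, -4.5, 0],
)

```text
time_s: 4.25
tool_pos: [0.4035, -0.2913, 0.0876]
eef_rot: [0.487, -0.487, 0.513, -0.512]
ft_force: [-5.6, 0.8, 4.2]
grip_width: 0.0134
```

```bash
python3 - <<'E'
from h import *
st()
E
```

```text
t 4.25 tcp [ 0.4035 -0.2913  0.0876] jawyaw -93.0 y [-0.002  0.001 -1.   ] w 0.0134 F [-5.6  0.8  4.2] j [-0.68  0.08  2.12 -0.    0.94  0.95]
```

Request:
arm_command(
  grip=[0.2, 0.2, 0.2, 0.2, 0.2, 0.2, 0.2, 0.2, 0.2, 0.2, 0.2, 0.2],
  xyz=[
    [0, 0, 0],
    [0, 0, 0],
    [0, 0, 0.04],
    [0, 0, 0.04],
    [0.0185, 0.029, 0.02],
    [0.0185, 0.029, 0.02],
    [0.0185, 0.029, 0.02],
    [0.0185, 0.029, 0.02],
    [0.0185, 0.029, 0.02],
    [0.0185, 0.029, 0.02],
    [0.0185, 0.029, 0],
    [0.0185, 0.029, 0],
  ],
  spin=[0, 0, 0, 7, 7, 7, 7, 7, 7, 7, 7, 7],
)

```text
time_s: 5.25
tool_pos: [0.5549, -0.0581, 0.2903]
eef_rot: [0.684, -0.684, 0.177, -0.182]
ft_force: [-0.0, -1.0, -0.3]
grip_width: 0.0351
```

```bash
python3 - <<'E'
from h import *
st();snap('wrist','w2');snap('side','s2')
E
```

```text
t 5.25 tcp [ 0.5549 -0.0581  0.2903] jawyaw -29.4 y [ 0.006 -0.001 -1.   ] w 0.0351 F [-0.  -1.  -0.3] j [-0.15  0.01  1.8   0.    1.33  0.36]
```

View pics/w2.png

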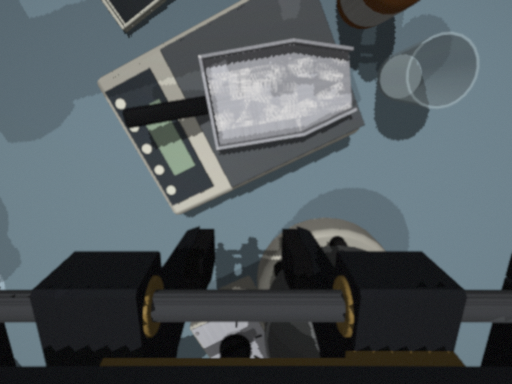

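View pics/s2.png

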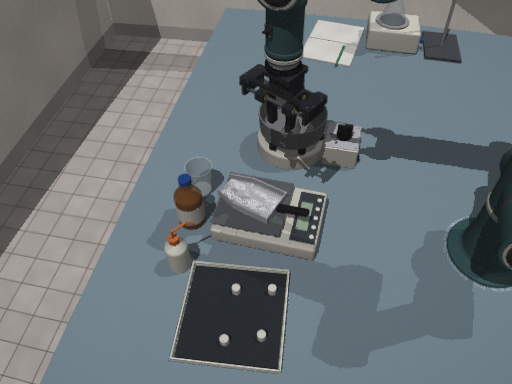

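The tray's rear top corners are at (200,56) and (219,150), the mouth at about (351,50) to (354,110), and the handle runs from (126,115) to (206,103). The switch now lies along the mill's x axis.

```bash
python3 - <<'E'
from h import *
im,m=load('w2')
cr=cv2.resize(im[20:170,90:370],None,fx=2.8,fy=3.7,interpolation=cv2.INTER_CUBIC);cv2.imwrite('pics/z2.png',cr[...,::-1])
a,b=onz(m,200,56,.095),onz(m,219,150,.095);print('rear',a.round(4),b.round(4),np.linalg.norm(a-b).round(4),((a+b)/2).round(4))
c,d=onz(m,352,47,.095),onz(m,355,110,.095);print('mouth',c.round(4),d.round(4),((c+d)/2).round(4),np.linalg.norm(c-d))
r=(a+b)/2;l=(c+d)/2;print('yaw',np.degrees(np.arctan2(*(l-r)[1::-1])),np.linalg.norm(l-r),'mid',((l+r)/2).round(4))
print('handle end',onz(m,126,115,.12).round(4),'front',onz(m,206,103,.09).round(4))
P=[onz(m,*p,.072)[:2] for p in [(160,50),(231,188),(364,122)]];print('pan',np.round(P,4))
E
```

```text
rear [0.5692 0.0637 0.095 ] [ 0.536  -0.0294  0.095 ] 0.0988 [0.5526 0.0171 0.095 ]
mouth [ 0.7091 -0.0055  0.095 ] [ 0.6866 -0.0646  0.095 ] [ 0.6978 -0.0351  0.095 ] 0.06316688180908057
yaw -19.766736814350633 0.15433118569270224 mid [ 0.6252 -0.009   0.095 ]
handle end [0.4771 0.0495 0.12  ] front [0.5495 0.0212 0.09  ]
pan [[ 0.5329  0.094 ]
 [ 0.5207 -0.08  ]
 [ 0.6967 -0.0871]]
```

View pics/z2.png

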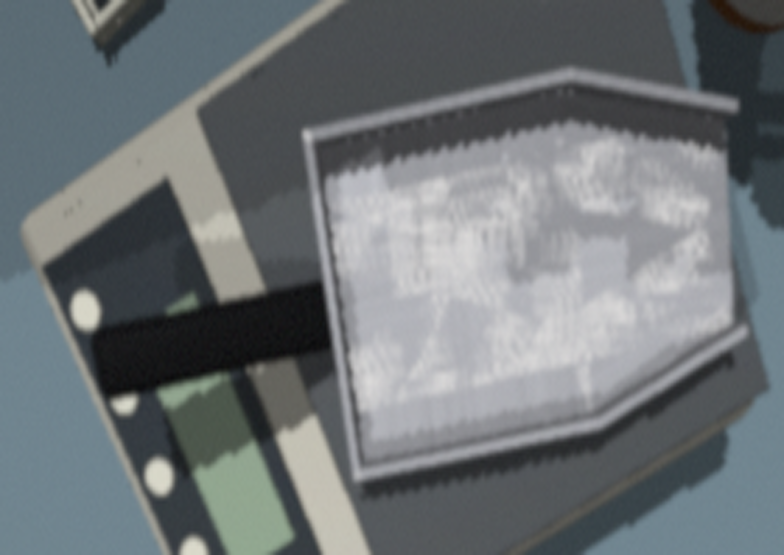

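Request:
arm_command(
  grip=[0, 0, 0, 0, 0, 0, 0, 0, 0, 0],
  xyz=[
    [-0.003, 0.033, 0],
    [-0.003, 0.033, -0.01],
    [-0.003, 0.033, -0.015],
    [-0.003, 0.033, -0.015],
    [-0.003, 0.033, -0.02],
    [-0.003, 0.033, -0.02],
    [-0.003, 0.033, -0.01],
    [-0.003, 0.033, -0.01],
    [0, 0, 0],
    [0, 0, 0],
  ],
  spin=[1, 1, 1, 1, 1, 1, 1, 2, 0, 0],
)

```text
time_s: 6.18
tool_pos: [0.5276, 0.2051, 0.1865]
eef_rot: [-0.695, 0.696, -0.128, 0.127]
ft_force: [-0.1, -0.5, 0.4]
grip_width: 0.044
```

```bash
python3 - <<'E'
from h import *
st();im,m=snap('wrist','w3')
hsv=cv2.cvtColor(im,cv2.COLOR_RGB2HSV)
mk=((hsv[...,1]<50)&(hsv[...,2]>140)).astype(np.uint8)
N,l,s,c=cv2.connectedComponentsWithStats(mk)
for i in range(1,N):
    if s[i,4]>60: print(c[i].round(1),s[i],onz(m,*c[i],0.02).round(4))
E
```

```text
t 6.18 tcp [0.5276 0.2051 0.1865] jawyaw -20.7 y [-0.001 -0.001 -1.   ] w 0.044 F [-0.1 -0.5  0.4] j [ 0.33  0.1   1.9  -0.    1.15  0.69]
[285.  128.5] [ 123    0  326  223 5016] [0.5779 0.2307 0.02  ]
[203.6  46. ] [193  34  23  25 441] [0.5311 0.3296 0.02  ]
[488.6  82.9] [452  80  60  16 177] [0.7745 0.2022 0.02  ]
[508.5 118.1] [505  98   7  40 207] [0.7883 0.1615 0.02  ]
[319.2 119.8] [309 110  21  21 353] [0.6125 0.2267 0.02  ]
[245.4 162.7] [236 152  20  22 325] [0.528 0.212 0.02 ]
[400.9 234.8] [ 332  207  130   56 2676] [0.6612 0.0736 0.02  ]
[267.5 264.8] [258 263  19   5  72] [0.509  0.0904 0.02  ]
[280.1 282.5] [276 277   9  12  81] [0.5149 0.063  0.02  ]
[297.  326.5] [291 321  14  12 130] [ 0.514  -0.0038  0.02  ]
[481.5 338.7] [473 322  19  38 403] [ 0.7238 -0.1021  0.02  ]
```

View pics/w3.png

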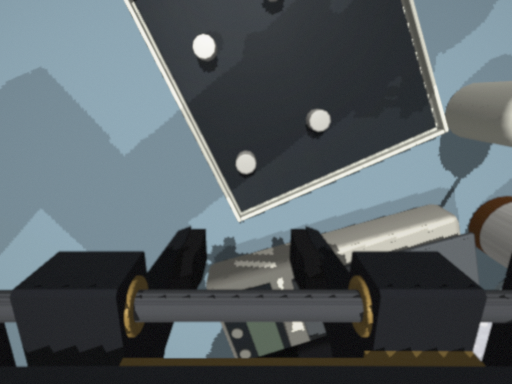

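```bash
python3 - <<'E'
from h import *
im,m=load('w3')
for p in [(240,217),(185,108),(130,0),(445,129),(405,0)]: print(onz(m,*p,.014).round(4))
for p in [(245.4,162.7),(319.2,119.8),(203.6,46)]: print(onz(m,*p,.023).round(4))
E
```

```text
[0.4997 0.1549 0.014 ]
[0.4907 0.2848 0.014 ]
[0.483  0.3897 0.014 ]
[0.7312 0.1712 0.014 ]
[0.7176 0.3006 0.014 ]
[0.5283 0.2126 0.023 ]
[0.612  0.2272 0.023 ]
[0.5314 0.3291 0.023 ]
```

Request:
arm_command(
  grip=[0.25, 0.25, 0.25, 0.25, 0.25, 0.25, 0.25, 0.25, 1, 1, 1, 1],
  xyz=[
    [0, 0.0065, -0.02],
    [0, 0, -0.02],
    [0, 0, -0.02],
    [0, 0, -0.025],
    [0, 0, -0.025],
    [0, 0, -0.03],
    [0, 0, -0.025],
    [0, 0, -0.0115],
    [0, 0, 0],
    [0, 0, 0],
    [0, 0, 0],
    [0, 0, 0],
  ],
  spin=[-7, -7, -7, -7, -7, -7, -3, 0, 0, 0, 0, 0],
  newtons=15,
)

```text
time_s: 7.23
tool_pos: [0.5303, 0.2112, 0.0134]
eef_rot: [0.595, -0.592, 0.383, -0.385]
ft_force: [0.0, 0.9, 0.4]
grip_width: 0.0203
```

```bash
python3 - <<'E'
from h import *
st()
E
```

```text
t 7.23 tcp [0.5303 0.2112 0.0134] jawyaw -65.9 y [ 0.004  0.001 -1.   ] w 0.0203 F [0.  0.9 0.4] j [ 0.34  0.31  2.01 -0.    0.82  1.48]
```

Request:
arm_command(
  grip=[1, 1, 1, 1, 1, 1, 1, 1, 1, 1, 1, 1],
  xyz=[
    [0, 0, 0.035],
    [0, 0, 0.035],
    [0, 0, 0.04],
    [0, 0, 0.037],
    [0.007, -0.032, 0],
    [0.007, -0.032, 0],
    [0.007, -0.032, 0],
    [0.007, -0.032, 0],
    [0.007, -0.032, 0],
    [0.007, -0.032, 0],
    [0.008, -0.032, 0],
    [0, 0, 0],
  ],
  spin=[0, 0, 0, 0, 6.5, 6.5, 6.5, 6.5, 6.5, 6.5, 6, 0],
)

```text
time_s: 8.23
tool_pos: [0.5805, -0.0181, 0.1605]
eef_rot: [-0.695, 0.696, -0.126, 0.129]
ft_force: [-0.3, 0.4, 0.3]
grip_width: 0.0203
```

```bash
python3 - <<'E'
from h import *
st()
E
```

```text
t 8.23 tcp [ 0.5805 -0.0181  0.1605] jawyaw -20.8 y [ 0.005 -0.003 -1.   ] w 0.0203 F [-0.3  0.4  0.3] j [-0.07  0.15  1.89 -0.    1.1   0.29]
```

Request:
arm_command(
  grip=[1, 1, 1, 1, 0.3, 0.3, 0.3, 0.3, 0.3, 0.3, 0.3],
  xyz=[
    [0, 0.004, -0.035],
    [0, 0, -0.025],
    [0, 0, -0.012],
    [0, 0, 0],
    [0, 0, 0],
    [0, 0, 0],
    [0, 0, 0],
    [0, 0, 0.02],
    [0, 0, 0.04],
    [0, 0, 0.035],
    [0, 0, 0],
  ],
  spin=[0, 0, 0, 0, 0, 0, 0, 0, 0, 0, 0],
)

```text
time_s: 9.15
tool_pos: [0.5843, -0.0092, 0.1915]
eef_rot: [0.696, -0.695, 0.122, -0.134]
ft_force: [1.3, -1.3, 1.4]
grip_width: 0.0309
```

```bash
python3 - <<'E'
from h import *
st();im,m=snap('scene','c4');cv2.imwrite('pics/z4.png',cv2.resize(im[150:340,200:400],None,fx=3.8,fy=3.1)[...,::-1])
E
```

```text
t 9.15 tcp [ 0.5843 -0.0092  0.1915] jawyaw -20.9 y [ 0.016 -0.001 -1.   ] w 0.0309 F [ 1.3 -1.3  1.4] j [-0.06  0.12  1.87  0.    1.14  0.31]
```

View pics/z4.png

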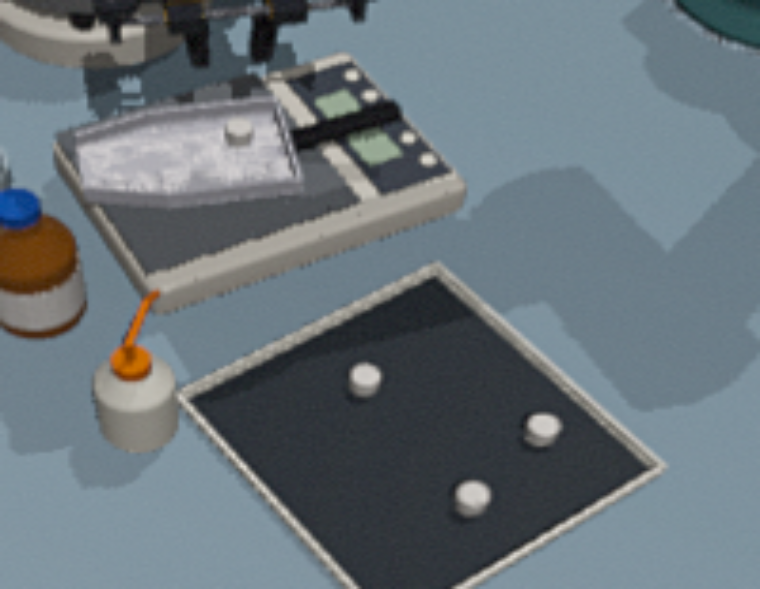

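Request:
arm_command(
  grip=[0.25, 0.25, 0.25, 0.25, 0.25, 0.25, 0.25, 0.25, 0.25, 0.25, 0.25, 0.25],
  xyz=[
    [0.004, 0.034, 0],
    [0.004, 0.034, 0],
    [0.004, 0.034, 0],
    [0.004, 0.034, 0],
    [0.004, 0.034, -0.01],
    [0.004, 0.034, -0.02],
    [0.004, 0.032, -0.025],
    [0, 0, -0.04],
    [0, 0, -0.035],
    [0, 0, -0.03],
    [0, 0, -0.015],
    [0, 0, 0],
  ],
  spin=[0, 0, 0, 0, 0, 0, 0, 0, 0, 0, 0, 0],
)

```text
time_s: 10.2
tool_pos: [0.605, 0.2268, 0.0058]
eef_rot: [-0.695, 0.696, -0.129, 0.127]
ft_force: [0.2, -0.8, 0.2]
grip_width: 0.033
```

```bash
python3 - <<'E'
from h import *
st()
E
```

```text
t 10.2 tcp [0.605  0.2268 0.0058] jawyaw -20.8 y [-0.004 -0.001 -1.   ] w 0.033 F [ 0.2 -0.8  0.2] j [0.32 0.44 1.84 0.   0.87 0.68]
```

Request:
arm_command(
  grip=[0.25, 1, 1, 1, 1, 1, 1, 1, 1, 1],
  xyz=[
    [0.004, 0, 0.004],
    [0, 0, 0],
    [0, 0, 0],
    [0, 0, 0],
    [0, 0, 0],
    [0, 0, 0.03],
    [0, 0, 0.04],
    [0, 0, 0.04],
    [0, 0, 0.04],
    [0, 0, 0],
  ],
  spin=[0, 0, 0, 0, 0, 0, 0, 0, 0, 0],
)

```text
time_s: 11.03
tool_pos: [0.6157, 0.2286, 0.1706]
eef_rot: [0.698, -0.693, 0.123, -0.133]
ft_force: [1.4, 0.8, 1.4]
grip_width: 0.0203
```

```bash
python3 - <<'E'
from h import *
st()
E
```

```text
t 11.03 tcp [0.6157 0.2286 0.1706] jawyaw -20.9 y [ 0.015  0.005 -1.   ] w 0.0203 F [1.4 0.8 1.4] j [0.32 0.27 1.73 0.   1.13 0.68]
```

Request:
arm_command(
  grip=[1, 1, 1, 1, 1, 1, 1, 1, 1, 1, 1],
  xyz=[
    [-0.003, -0.034, 0],
    [-0.003, -0.034, 0],
    [-0.003, -0.034, 0],
    [-0.003, -0.034, 0],
    [-0.003, -0.034, 0],
    [-0.003, -0.033, 0],
    [0, 0, -0.02],
    [0, 0, -0.03],
    [0, 0, -0.02],
    [0, 0, 0],
    [0, 0, 0],
  ],
  spin=[0, 0, 0, 0, 0, 0, 0, 0, 0, 0, 0],
)

```text
time_s: 11.95
tool_pos: [0.5907, 0.0238, 0.0886]
eef_rot: [-0.695, 0.696, -0.13, 0.127]
ft_force: [-0.1, -0.5, 0.4]
grip_width: 0.0202
```

```bash
python3 - <<'E'
from h import *
st()
E
```

```text
t 11.95 tcp [0.5907 0.0238 0.0886] jawyaw -20.9 y [-0.004  0.    -1.   ] w 0.0202 F [-0.1 -0.5  0.4] j [-0.    0.25  1.92  0.    0.98  0.36]
```

Request:
arm_command(
  grip=[1, 1, 0.3, 0.3, 0.3, 0.3, 0.25, 0.25, 0.25, 0.25, 0.25, 0.25],
  xyz=[
    [0, 0, -0.004],
    [0, 0, 0],
    [0, 0, 0],
    [0, 0, 0],
    [0, 0, 0],
    [0, 0, 0.025],
    [0, 0, 0.035],
    [0, 0, 0.035],
    [-0.007, 0.034, 0],
    [-0.007, 0.034, 0],
    [-0.007, 0.034, 0],
    [-0.007, 0.034, 0],
  ],
  spin=[0, 0, 0, 0, 0, 0, 0, 0, 0, 0, 0, 0],
)

```text
time_s: 12.95
tool_pos: [0.5644, 0.1611, 0.1824]
eef_rot: [0.696, -0.695, 0.128, -0.129]
ft_force: [0.4, -0.7, -0.5]
grip_width: 0.033
```

Request:
arm_command(
  grip=[0.25, 0.25, 0.25, 0.25, 0.25, 0.25, 0.25, 0.25, 0.25, 0.25],
  xyz=[
    [-0.007, 0.034, 0],
    [-0.007, 0.034, 0],
    [-0.007, 0.034, 0],
    [-0.007, 0.034, 0],
    [-0.005, 0.034, 0],
    [0, 0, -0.04],
    [0, 0, -0.04],
    [0, 0, -0.04],
    [0, 0, 0],
    [0, 0, 0],
  ],
  spin=[-5, -5, -5, -5, -5, 0, 0, 0, 0, 0],
)

```text
time_s: 13.78
tool_pos: [0.5291, 0.3288, 0.0589]
eef_rot: [-0.649, 0.653, -0.277, 0.274]
ft_force: [0.1, 0.6, 0.8]
grip_width: 0.0329
```

```bash
python3 - <<'E'
from h import *
st();im,m=snap('wrist','w5')
E
```

```text
t 13.78 tcp [0.5291 0.3288 0.0589] jawyaw -45.9 y [-0.005 -0.003 -1.   ] w 0.0329 F [0.1 0.6 0.8] j [ 0.52  0.34  1.87 -0.    0.94  1.32]
```

View pics/w5.png

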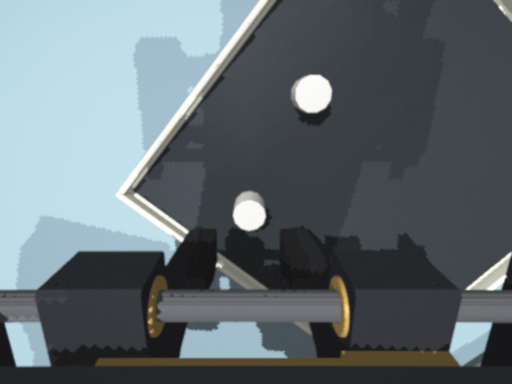

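```bash
python3 - <<'E'
from h import *
im,m=load('w5')
print(onz(m,250,211,.025),onz(m,313,94,.025),onz(m,125,193,.014))
E
```

```text
[0.53400104 0.33047552 0.025     ] [0.60894667 0.35419262 0.025     ] [0.48295525 0.39499489 0.014     ]
```

Request:
arm_command(
  grip=[0.25, 0.25, 0.25, 1, 1, 1, 1, 1, 1, 1, 1],
  xyz=[
    [0.003, 0.001, -0.025],
    [0, 0, -0.024],
    [0, 0, 0],
    [0, 0, 0],
    [0, 0, 0],
    [0, 0, 0],
    [0, 0, 0],
    [0, 0, 0.035],
    [0, 0, 0.04],
    [0, 0, 0.04],
    [0, 0, 0.035],
  ],
  spin=[0, 0, 0, 0, 0, 0, 0, 0, 0, 0, 0],
)

```text
time_s: 14.75
tool_pos: [0.5348, 0.3312, 0.1658]
eef_rot: [0.652, -0.65, 0.275, -0.276]
ft_force: [1.4, 0.4, 0.4]
grip_width: 0.0204
```

```bash
python3 - <<'E'
from h import *
st()
E
```

```text
t 14.75 tcp [0.5348 0.3312 0.1658] jawyaw -45.9 y [ 0.002  0.001 -1.   ] w 0.0204 F [1.4 0.4 0.4] j [0.51 0.23 1.78 0.   1.12 1.32]
```

Request:
arm_command(
  grip=[1, 1, 1, 1, 1, 1, 1, 1, 1, 1, 1, 1],
  xyz=[
    [0.01, -0.036, 0],
    [0.01, -0.036, 0],
    [0.01, -0.036, 0],
    [0.01, -0.036, 0],
    [0.01, -0.036, 0],
    [0.01, -0.036, 0],
    [0.01, -0.036, 0],
    [0.01, -0.036, 0],
    [0.01, -0.036, 0],
    [0.01, -0.036, 0],
    [0, 0, 0],
    [0, 0, 0],
  ],
  spin=[2.5, 2.5, 2.5, 2.5, 2.5, 2.5, 2.5, 2.5, 2.5, 2.5, 0, 0],
)

```text
time_s: 15.75
tool_pos: [0.6349, -0.0312, 0.1632]
eef_rot: [0.695, -0.695, 0.129, -0.13]
ft_force: [-0.0, 1.0, 0.2]
grip_width: 0.0199
```

```bash
python3 - <<'E'
from h import *
st();snap('wrist','w6')
E
```

```text
t 15.75 tcp [ 0.6349 -0.0312  0.1632] jawyaw -21.1 y [ 0.001 -0.    -1.   ] w 0.0199 F [-0.   1.   0.2] j [-0.09  0.25  1.77  0.    1.12  0.28]
```

View pics/w6.png

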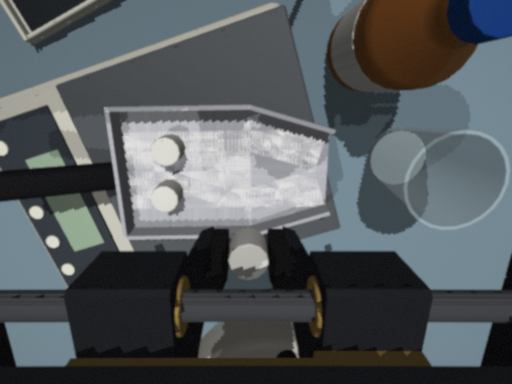

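```bash
python3 - <<'E'
from h import *
a=load('scene0')[1];b=load('side0')[1]
print('cap',onz(a,204,214,.165),onz(b,185,178,.165))
print('wash nozzle top',onz(a,235,262,.12), onz(b,173,238,.12))
im,m=load('w6')
for p in [(166,151),(165,198)]: print(onz(m,*p,.096))
for p in [(108,108),(130,238),(334,132),(330,214)]:print(onz(m,*p,.095))
E
```

```text
cap [0.77488323 0.03467034 0.165     ] [0.77347569 0.03577215 0.165     ]
wash nozzle top [0.76149565 0.17288314 0.12      ] [0.76378529 0.18185018 0.12      ]
[0.59524921 0.02350715 0.096     ]
[ 0.57946833 -0.00773723  0.096     ]
[0.57112477 0.0640548  0.095     ]
[ 0.53994879 -0.02760997  0.095     ]
[ 0.70925069 -0.006564    0.095     ]
[ 0.68912939 -0.06418183  0.095     ]
```

Request:
arm_command(
  grip=[1, 1, 1, 1, 0.3, 0.3, 0.3, 0.3, 0.3, 0.3, 0.3],
  xyz=[
    [-0.001, 0, -0.03],
    [0, 0, -0.035],
    [0, 0, -0.013],
    [0, 0, 0],
    [0, 0, 0],
    [0, 0, 0],
    [0, 0, 0],
    [0, 0, 0.03],
    [0, 0, 0.035],
    [0, 0, 0.035],
    [0, 0, 0],
  ],
  spin=[0, 0, 0, 0, 0, 0, 0, 0, 0, 0, 0],
)

```text
time_s: 16.72
tool_pos: [0.6386, -0.0293, 0.1942]
eef_rot: [0.696, -0.695, 0.123, -0.133]
ft_force: [1.6, 0.8, 1.2]
grip_width: 0.0307
```

Request:
arm_command(
  grip=[0.25, 0.25, 0.25, 0.25, 0.25, 0.25, 0.25, 0.25, 0.25, 0.25, 0.25, 0.25],
  xyz=[
    [-0.0025, 0.039, 0],
    [-0.0025, 0.039, 0],
    [-0.0025, 0.039, 0],
    [-0.0025, 0.039, 0],
    [-0.0025, 0.039, 0],
    [-0.0025, 0.039, 0],
    [-0.0025, 0.038, 0],
    [-0.0025, 0.038, 0],
    [-0.0025, 0.038, -0.01],
    [-0.0025, 0.036, -0.03],
    [0, 0, -0.035],
    [0, 0, -0.035],
  ],
  spin=[0, 0, 0, 0, 0, 0, 0, 0, 0, 0, 0, 0],
)

```text
time_s: 17.72
tool_pos: [0.6094, 0.3546, 0.0789]
eef_rot: [0.697, -0.694, 0.125, -0.128]
ft_force: [0.5, -0.3, -0.9]
grip_width: 0.0332
```

Request:
arm_command(
  grip=[0.25],
  xyz=[
    [0, 0, 0],
  ],
  spin=[0],
)

```text
time_s: 17.8
tool_pos: [0.603, 0.3494, 0.0696]
eef_rot: [-0.693, 0.698, -0.131, 0.124]
ft_force: [-1.9, -1.0, -0.3]
grip_width: 0.0332
```

```bash
python3 - <<'E'
from h import *
st();snap('wrist','w7')
E
```

```text
t 17.8 tcp [0.603  0.3494 0.0696] jawyaw -20.8 y [-0.011 -0.006 -1.   ] w 0.0332 F [-1.9 -1.  -0.3] j [ 0.49  0.45  1.68 -0.    1.02  0.85]
```

View pics/w7.png

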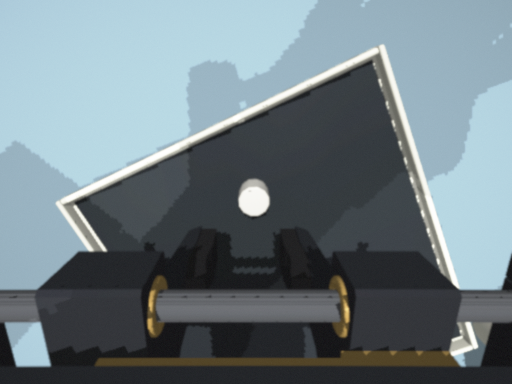

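```bash
python3 - <<'E'
from h import *
im,m=load('w7');print(onz(m,254,201,.025)); st()
E
```

```text
[0.60952975 0.35445661 0.025     ]
t 17.85 tcp [0.6048 0.3496 0.073 ] jawyaw -20.8 y [-0.008 -0.005 -1.   ] w 0.0331 F [ 0.5 -0.4  0.9] j [ 0.49  0.45  1.68 -0.    1.02  0.85]
```

Request:
arm_command(
  grip=[0.25, 0.25, 0.25, 0.25, 1, 1, 1, 1, 1],
  xyz=[
    [0.003, 0.0025, -0.03],
    [0, 0, -0.02],
    [0, 0, -0.012],
    [0, 0, 0],
    [0, 0, 0],
    [0, 0, 0],
    [0, 0, 0],
    [0, 0, 0],
    [0, 0, 0],
  ],
  spin=[0, 0, 0, 0, 0, 0, 0, 0, 0],
)

```text
time_s: 18.6
tool_pos: [0.6132, 0.3541, 0.0179]
eef_rot: [0.696, -0.695, 0.127, -0.129]
ft_force: [0.6, -0.3, 4.3]
grip_width: 0.0199
```

Request:
arm_command(
  grip=[1, 1, 1, 1, 1, 1, 1, 1, 1, 1, 1, 1],
  xyz=[
    [0, 0, 0.035],
    [0, 0, 0.04],
    [0, 0, 0.04],
    [0, 0, 0.035],
    [0.0035, -0.035, 0],
    [0.0035, -0.035, 0],
    [0.0035, -0.035, 0],
    [0.0035, -0.035, 0],
    [0.0035, -0.035, 0],
    [0.0035, -0.035, 0],
    [0.0035, -0.035, 0],
    [0.0035, -0.035, 0],
  ],
  spin=[0, 0, 0, 0, 0, 0, 0, 0, 0, 0, 0, 0],
)

```text
time_s: 19.6
tool_pos: [0.6394, 0.0718, 0.1659]
eef_rot: [0.695, -0.695, 0.128, -0.128]
ft_force: [0.7, -0.0, -0.5]
grip_width: 0.02
```

Request:
arm_command(
  grip=[1, 1, 1, 1],
  xyz=[
    [0.0035, -0.035, 0],
    [0.0025, -0.035, 0],
    [0, 0, 0],
    [0, 0, 0],
  ],
  spin=[0, 0, 0, 0],
)

```text
time_s: 19.93
tool_pos: [0.6456, 0.0014, 0.1658]
eef_rot: [0.695, -0.695, 0.129, -0.129]
ft_force: [0.1, -0.1, -0.5]
grip_width: 0.0198
```

```bash
python3 - <<'E'
from h import *
st();im,m=snap('wrist','w8')
E
```

```text
t 19.93 tcp [0.6456 0.0014 0.1658] jawyaw -21.1 y [ 0.  0. -1.] w 0.0198 F [ 0.1 -0.1 -0.5] j [-0.04  0.26  1.75  0.    1.13  0.33]
```

View pics/w8.png

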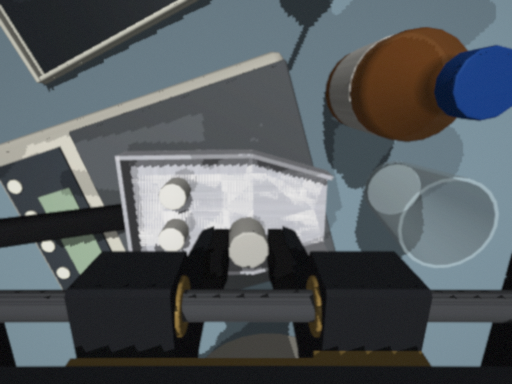

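Request:
arm_command(
  grip=[1, 1, 1, 1, 1],
  xyz=[
    [-0.002, 0.003, -0.03],
    [0, 0, -0.03],
    [0, 0, -0.015],
    [0, 0, 0],
    [0, 0, 0],
  ],
  spin=[0, 0, 0, 0, 0],
)

```text
time_s: 20.4
tool_pos: [0.6428, 0.0081, 0.0898]
eef_rot: [0.696, -0.696, 0.128, -0.127]
ft_force: [0.4, -0.8, -0.1]
grip_width: 0.02
```

```bash
python3 - <<'E'
from h import *
st();im,m=snap('side','s9');cv2.imwrite('pics/z9.png',cv2.resize(im[120:270,160:340],None,fx=4,fy=4,interpolation=cv2.INTER_CUBIC)[...,::-1])
E
```

```text
t 20.4 tcp [0.6428 0.0081 0.0898] jawyaw -20.8 y [-0.002  0.    -1.   ] w 0.02 F [ 0.4 -0.8 -0.1] j [-0.03  0.33  1.81  0.    1.    0.34]
```

View pics/z9.png

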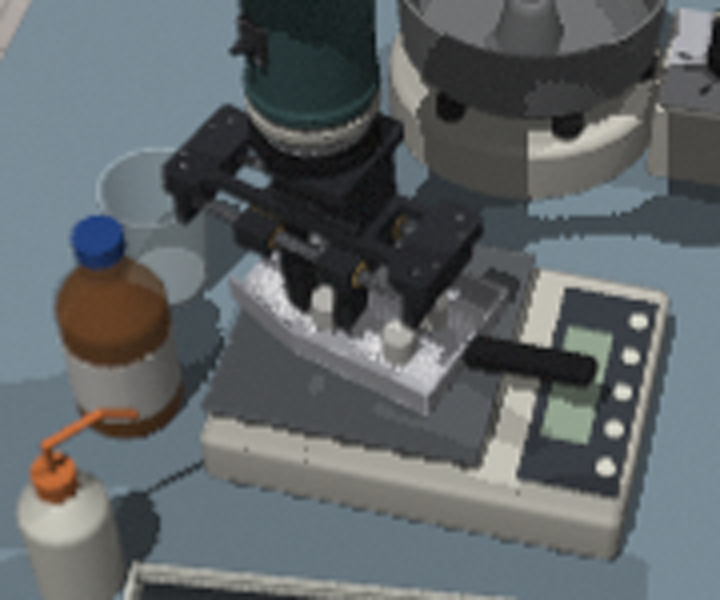

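Near the floor. I'll go down another 3 mm, release and look.

Request:
arm_command(
  grip=[1, 1, 0.3, 0.3, 0.3, 0.3, 0.3, 0.3, 0.3, 0.3],
  xyz=[
    [0, 0, -0.004],
    [0, 0, 0],
    [0, 0, 0],
    [0, 0, 0],
    [0, 0, 0],
    [0, 0, 0.025],
    [0, 0, 0.035],
    [0, -0.01, 0.035],
    [0, -0.02, 0],
    [0, 0, 0],
  ],
  spin=[0, 0, 0, 0, 0, 0, 0, 0, 0, 0],
)

```text
time_s: 21.28
tool_pos: [0.6461, -0.0263, 0.1859]
eef_rot: [-0.695, 0.696, -0.126, 0.131]
ft_force: [0.8, 0.5, -0.5]
grip_width: 0.0305
```

```bash
python3 - <<'E'
from h import *
st();snap('wrist','w10');snap('scene','c10')
E
```

```text
t 21.28 tcp [ 0.6461 -0.0263  0.1859] jawyaw -20.9 y [ 0.007 -0.002 -1.   ] w 0.0305 F [ 0.8  0.5 -0.5] j [-0.08  0.24  1.73 -0.    1.16  0.29]
```

View pics/w10.png

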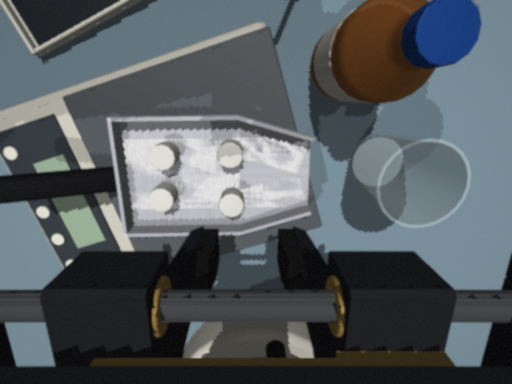

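View pics/c10.png

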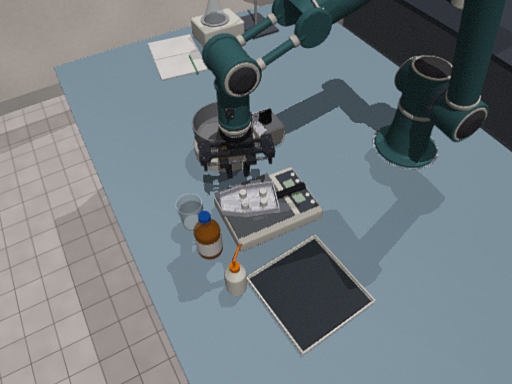

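All four stand in the tray, at (164,155), (163,197), (230,154) and (232,203), and the drying tray is empty. Next is the handle.

Request:
arm_command(
  grip=[0, 0, 0, 0, 0, 0, 0, 0, 0, 0, 0, 0],
  xyz=[
    [-0.0115, 0.005, 0],
    [-0.0115, 0.005, 0],
    [-0.0115, 0.005, 0],
    [-0.0115, 0.005, 0],
    [-0.0115, 0.005, 0],
    [-0.0115, 0.005, 0],
    [-0.0115, 0.005, 0],
    [-0.0115, 0.005, 0],
    [-0.0115, 0.005, 0],
    [-0.0115, 0.005, 0],
    [-0.0115, 0.006, 0],
    [-0.0115, 0.006, 0],
  ],
  spin=[7, 7, 7, 7, 7, 7, 7, 7, 7, 7, 7, 7],
)

```text
time_s: 22.38
tool_pos: [0.5036, 0.0393, 0.1797]
eef_rot: [0.602, -0.601, -0.371, 0.373]
ft_force: [-0.3, -0.1, -0.4]
grip_width: 0.044
```

Request:
arm_command(
  grip=[0, 0, 0],
  xyz=[
    [0, 0, -0.02],
    [0, 0, 0],
    [0, 0, 0],
  ],
  spin=[6.5, 0, 0],
)

```text
time_s: 22.63
tool_pos: [0.5035, 0.0389, 0.1594]
eef_rot: [0.582, -0.58, -0.402, 0.404]
ft_force: [0.4, -0.5, 0.2]
grip_width: 0.044
```

```bash
python3 - <<'E'
from h import *
st();snap('wrist','w11');snap('scene','c11')
E
```

```text
t 22.63 tcp [0.5035 0.0389 0.1594] jawyaw 69.5 y [-0.005  0.    -1.   ] w 0.044 F [ 0.4 -0.5  0.2] j [ 0.03  0.01  2.04  0.    1.09 -1.19]
```

View pics/w11.png

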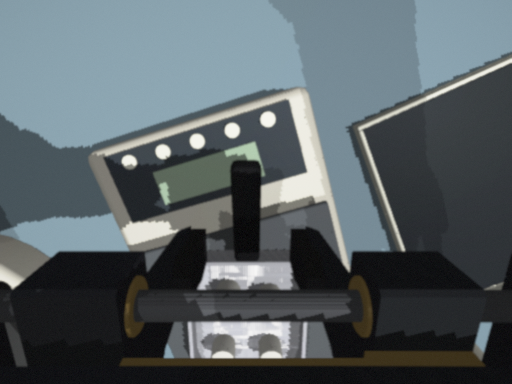

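Request:
arm_command(
  grip=[0, 0, 0, 0, 1, 1, 1, 1, 1, 1],
  xyz=[
    [0.003, -0.001, -0.03],
    [0, 0, -0.03],
    [0, 0, -0.0175],
    [0, 0, 0],
    [0, 0, 0],
    [0, 0, 0],
    [0, 0, 0],
    [0, 0, 0],
    [0, 0, 0],
    [0, 0, 0],
  ],
  spin=[0, 0, 0, 0, 0, 0, 0, 0, 0, 0],
  newtons=60,
)

```text
time_s: 23.57
tool_pos: [0.5101, 0.0372, 0.0859]
eef_rot: [-0.58, 0.581, 0.405, -0.403]
ft_force: [-0.1, -1.8, 5.2]
grip_width: 0.0188
```

```bash
python3 - <<'E'
from h import *
st();im,m=snap('scene','c12');cv2.imwrite('pics/z12.png',cv2.resize(im[100:260,180:340],None,fx=4,fy=3.7,interpolation=cv2.INTER_CUBIC)[...,::-1])
E
```

```text
t 23.57 tcp [0.5101 0.0372 0.0859] jawyaw 69.6 y [ 0.003 -0.    -1.   ] w 0.0188 F [-0.1 -1.8  5.2] j [ 0.02  0.1   2.1  -0.    0.94 -1.19]
```

View pics/z12.png

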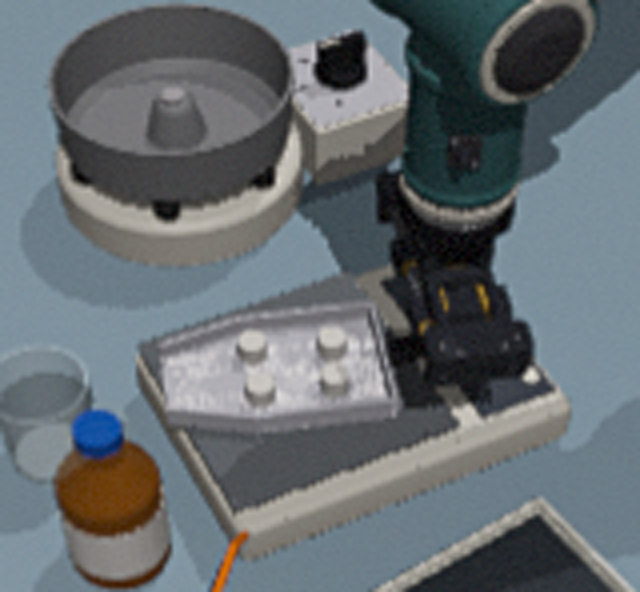

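Gripped, with the cylinders still upright. I'll lift slowly to test for sag.

Request:
arm_command(
  grip=[1, 1, 1, 1, 1, 1],
  xyz=[
    [0, 0, 0.003],
    [0, 0, 0.005],
    [0, 0, 0.006],
    [0, 0, 0.006],
    [0, 0, 0],
    [0, 0, 0],
  ],
  spin=[0, 0, 0, 0, 0, 0],
)

```text
time_s: 24.12
tool_pos: [0.5086, 0.0374, 0.1043]
eef_rot: [-0.58, 0.581, 0.404, -0.404]
ft_force: [-0.3, 0.3, -3.2]
grip_width: 0.0194
```

```bash
python3 - <<'E'
from h import *
st();im,m=snap('scene','c13');cv2.imwrite('pics/z13.png',cv2.resize(im[100:260,180:340],None,fx=4,fy=3.7,interpolation=cv2.INTER_CUBIC)[...,::-1])
im,m=snap('side','s13');cv2.imwrite('pics/z13s.png',cv2.resize(im[120:270,160:340],None,fx=4,fy=4,interpolation=cv2.INTER_CUBIC)[...,::-1])
E
```

```text
t 24.12 tcp [0.5086 0.0374 0.1043] jawyaw 69.6 y [ 0.  0. -1.] w 0.0194 F [-0.3  0.3 -3.2] j [ 0.02  0.08  2.08  0.    0.98 -1.19]
```

View pics/z13.png

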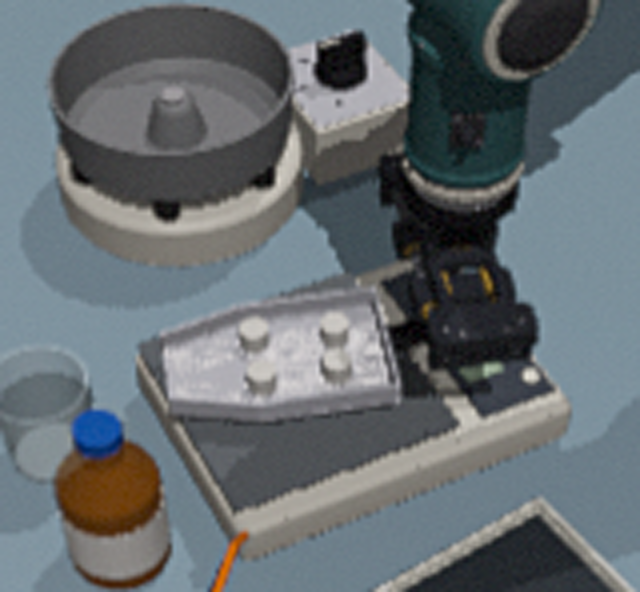

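View pics/z13s.png

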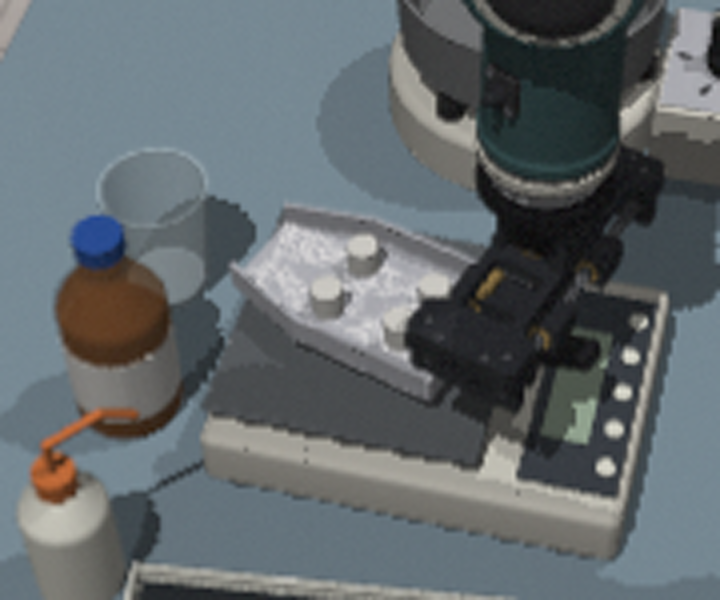

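Request:
arm_command(
  grip=[1, 1, 1, 1, 1, 1, 1, 1, 1],
  xyz=[
    [0, 0, 0.005],
    [0, 0, 0.01],
    [0, 0, 0.015],
    [0, 0, 0.015],
    [0, 0, 0.015],
    [0, 0, 0.015],
    [0, 0, 0.01],
    [0, 0, 0.005],
    [0, 0, 0],
  ],
  spin=[0, 0, 0, 0, 0, 0, 0, 0, 0],
)

```text
time_s: 24.97
tool_pos: [0.5097, 0.0374, 0.1959]
eef_rot: [-0.58, 0.581, 0.405, -0.403]
ft_force: [0.2, 0.8, -3.3]
grip_width: 0.0195
```

```bash
python3 - <<'E'
from h import *
st();im,m=snap('side','s14');cv2.imwrite('pics/z14s.png',cv2.resize(im[80:270,160:360],None,fx=4,fy=3.1,interpolation=cv2.INTER_CUBIC)[...,::-1])
E
```

```text
t 24.97 tcp [0.5097 0.0374 0.1959] jawyaw 69.6 y [ 0.003  0.    -1.   ] w 0.0195 F [ 0.2  0.8 -3.3] j [ 0.02 -0.02  2.    0.    1.16 -1.19]
```

View pics/z14s.png

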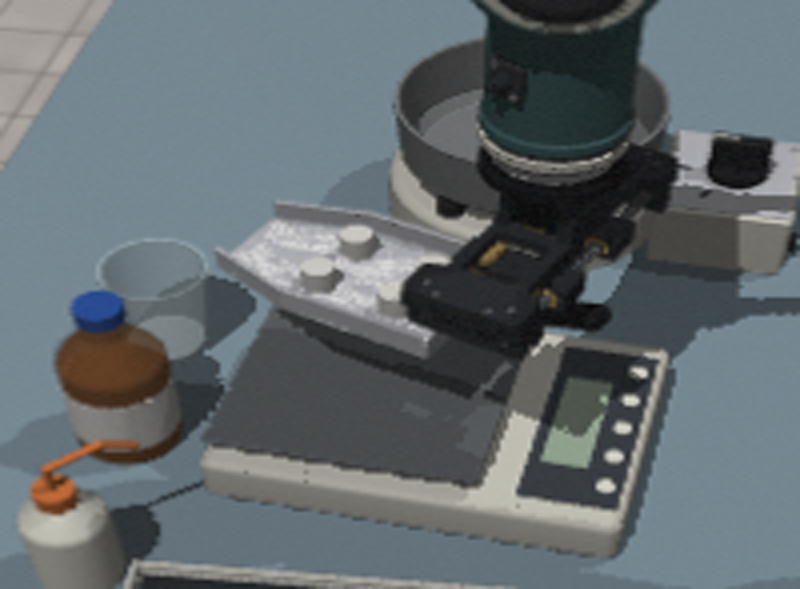

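Request:
arm_command(
  grip=[1, 1, 1, 1, 1, 1, 1, 1, 1, 1, 1, 1],
  xyz=[
    [0.001, -0.001, 0.003],
    [0.003, -0.004, 0.003],
    [0.004, -0.006, 0.003],
    [0.004, -0.006, 0],
    [0.004, -0.006, 0],
    [0.004, -0.006, 0],
    [0.004, -0.006, 0],
    [0.004, -0.006, 0],
    [0.004, -0.006, 0],
    [0.004, -0.006, 0],
    [0.004, -0.006, 0],
    [0.004, -0.005, 0],
  ],
  spin=[-1.5, -3, -4.5, -6, -6, -6, -6, -6, -6, -6, -6, -5],
)

```text
time_s: 26.02
tool_pos: [0.5523, -0.027, 0.2018]
eef_rot: [0.706, -0.706, -0.044, 0.045]
ft_force: [0.4, 0.2, -4.0]
grip_width: 0.0192
```

Request:
arm_command(
  grip=[1, 1, 1, 1],
  xyz=[
    [0.003, -0.003, 0],
    [0, 0, 0],
    [0, 0, 0],
    [0, 0, 0],
  ],
  spin=[-4.5, -3, 0, 0],
)

```text
time_s: 26.35
tool_pos: [0.5552, -0.0296, 0.2021]
eef_rot: [0.707, -0.707, -0.001, 0.002]
ft_force: [0.1, 1.1, -4.0]
grip_width: 0.019
```

```bash
python3 - <<'E'
from h import *
st()
im,m=snap('side','s15');cv2.imwrite('pics/z15s.png',cv2.resize(im[50:240,200:400],None,fx=4,fy=3.1,interpolation=cv2.INTER_CUBIC)[...,::-1])
im,m=snap('scene','c15');cv2.imwrite('pics/z15.png',cv2.resize(im[70:230,170:340],None,fx=4.4,fy=3.7,interpolation=cv2.INTER_CUBIC)[...,::-1])
E
```

```text
t 26.35 tcp [ 0.5552 -0.0296  0.2021] jawyaw 0.2 y [-0.002  0.    -1.   ] w 0.019 F [ 0.1  1.1 -4. ] j [-0.1   0.07  1.9   0.    1.18 -0.1 ]
```

View pics/z15s.png

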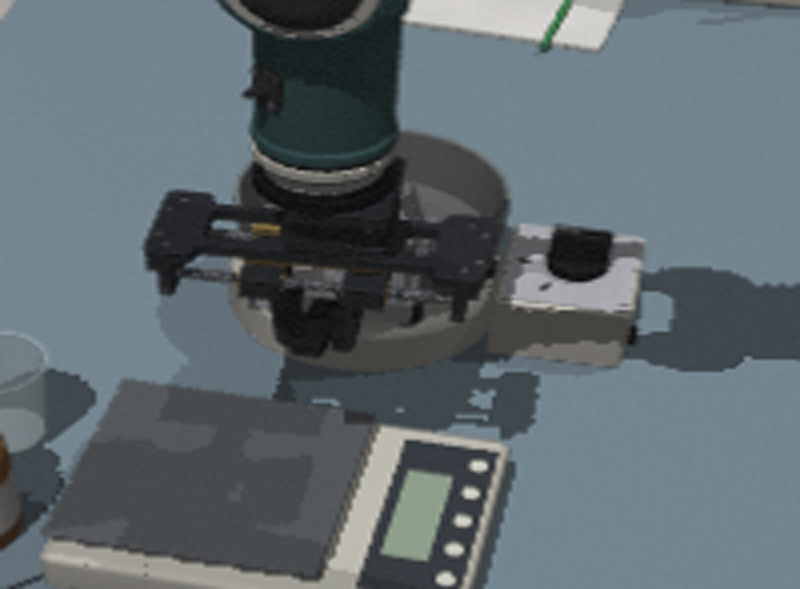

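View pics/z15.png

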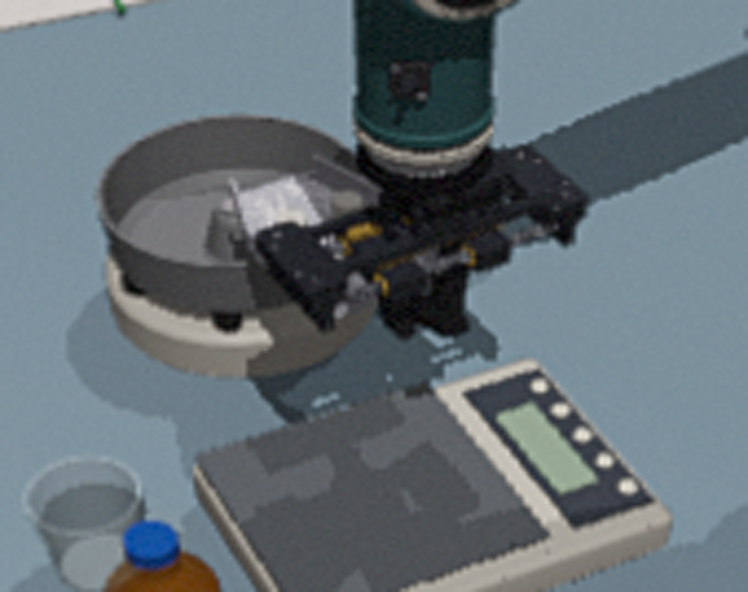

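```bash
python3 - <<'E'
from h import *
m=load('c15')[1]
for z in (.15,.165,.18,.19): print(z,onz(m,222.7,119.2,z+.018).round(3),onz(m,225.7,137.6,z).round(3))
E
```

```text
0.15 [ 0.571 -0.264  0.168] [ 0.593 -0.203  0.15 ]
0.165 [ 0.578 -0.248  0.183] [ 0.6   -0.188  0.165]
0.18 [ 0.585 -0.232  0.198] [ 0.606 -0.174  0.18 ]
0.19 [ 0.59  -0.221  0.208] [ 0.61  -0.164  0.19 ]
```

Request:
arm_command(
  grip=[1, 1, 1, 1, 1, 1, 1, 1],
  xyz=[
    [0.001, 0, -0.006],
    [0, 0, -0.01],
    [0, 0, -0.012],
    [0, 0, -0.012],
    [0, 0, -0.008],
    [0, 0, -0.004],
    [0, 0, 0],
    [0, 0, 0],
  ],
  spin=[0, 0, 0, 0, 0, 0, 0, 0],
)

```text
time_s: 27.12
tool_pos: [0.5566, -0.0298, 0.151]
eef_rot: [-0.707, 0.707, 0.001, -0.001]
ft_force: [-0.8, 0.3, -1.4]
grip_width: 0.0191
```

```bash
python3 - <<'E'
from h import *
st()
E
```

```text
t 27.12 tcp [ 0.5566 -0.0298  0.151 ] jawyaw 0.1 y [-0. -0. -1.] w 0.0191 F [-0.8  0.3 -1.4] j [-0.1   0.12  1.95 -0.    1.08 -0.1 ]
```

Request:
arm_command(
  grip=[1, 1, 1, 1, 1, 1, 1, 1, 1, 1, 1],
  xyz=[
    [0, 0, 0],
    [0, 0, 0],
    [0, 0, 0],
    [0, -0.001, 0.006],
    [0, -0.002, 0.006],
    [0, -0.002, 0.006],
    [0, -0.002, 0.006],
    [0, -0.003, 0.006],
    [0, -0.003, 0.006],
    [0, 0, 0],
    [0, 0, 0],
  ],
  spin=[0, 0, 0, 0, 0, 0, 0, 0, 0, 0, 0],
  newtons=8,
)

```text
time_s: 28.03
tool_pos: [0.5571, -0.0431, 0.1878]
eef_rot: [-0.707, 0.707, 0.001, -0.0]
ft_force: [0.5, -0.0, -1.8]
grip_width: 0.02
```

```bash
python3 - <<'E'
from h import *
st()
im,m=snap('side','s16');cv2.imwrite('pics/z16s.png',cv2.resize(im[50:240,200:400],None,fx=4,fy=3.1,interpolation=cv2.INTER_CUBIC)[...,::-1])
im,m=snap('scene','c16');cv2.imwrite('pics/z16.png',cv2.resize(im[70:230,170:340],None,fx=4.4,fy=3.7,interpolation=cv2.INTER_CUBIC)[...,::-1])
E
```

```text
t 28.03 tcp [ 0.5571 -0.0431  0.1878] jawyaw 0.1 y [ 0.002 -0.    -1.   ] w 0.02 F [ 0.5 -0.  -1.8] j [-0.12  0.08  1.91 -0.    1.15 -0.12]
```

View pics/z16s.png

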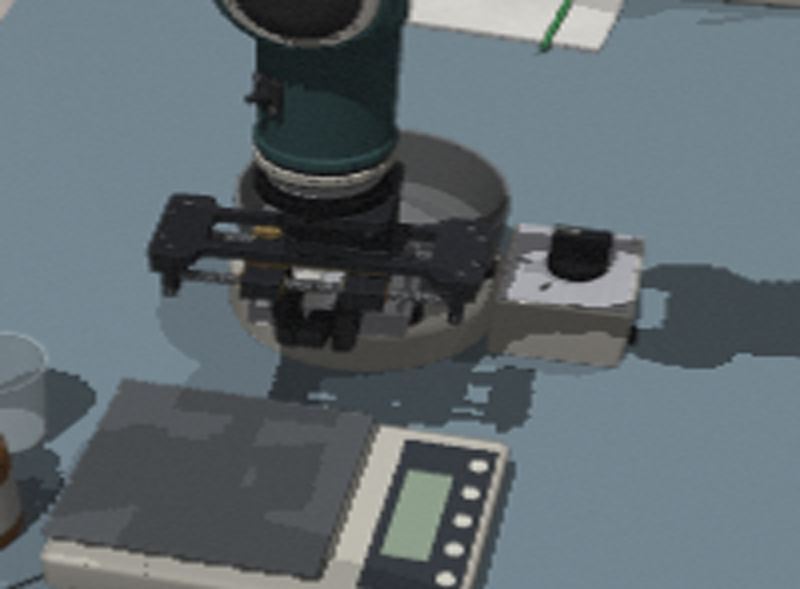

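View pics/z16.png

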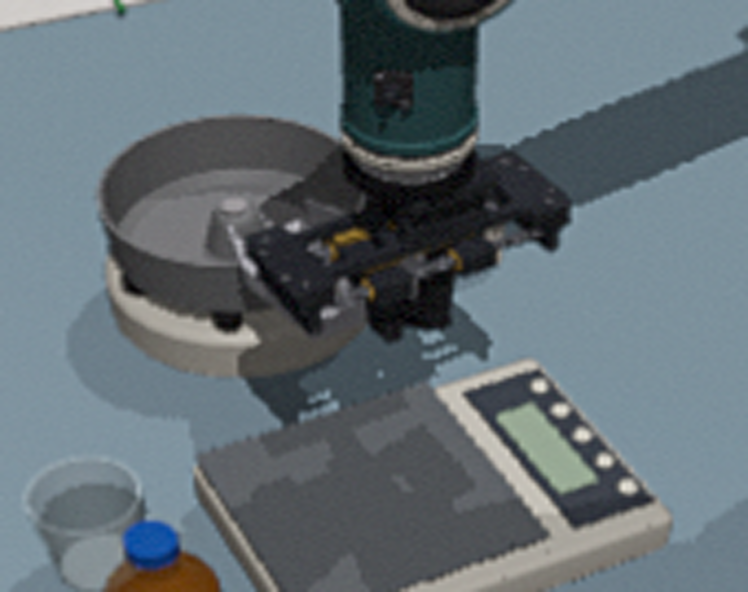

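Request:
arm_command(
  grip=[1, 1, 1, 1, 1, 1, 1, 1, 1, 1, 1, 1],
  xyz=[
    [0, -0.003, 0.006],
    [0, -0.003, 0.006],
    [0, -0.004, 0.006],
    [0, -0.004, 0.006],
    [0, -0.004, 0.006],
    [0, -0.005, 0.006],
    [0, -0.005, 0.006],
    [0, -0.006, 0.006],
    [0, 0, 0],
    [0, 0, 0],
    [0, 0, 0],
    [0, 0, 0],
  ],
  spin=[0, 0, 0, 0, 0, 0, 0, 0, 0, 0, 0, 0],
)

```text
time_s: 29.13
tool_pos: [0.5566, -0.0768, 0.2349]
eef_rot: [-0.707, 0.707, 0.001, -0.001]
ft_force: [-0.1, -0.8, -1.9]
grip_width: 0.0198
```

```bash
python3 - <<'E'
from h import *
st()
im,m=snap('side','s17');cv2.imwrite('pics/z17s.png',cv2.resize(im[50:240,200:400],None,fx=4,fy=3.1,interpolation=cv2.INTER_CUBIC)[...,::-1])
im,m=snap('scene','c17');cv2.imwrite('pics/z17.png',cv2.resize(im[70:230,170:340],None,fx=4.4,fy=3.7,interpolation=cv2.INTER_CUBIC)[...,::-1])
snap('wrist','w17')
E
```

```text
t 29.13 tcp [ 0.5566 -0.0768  0.2349] jawyaw 0.1 y [-0. -0. -1.] w 0.0198 F [-0.1 -0.8 -1.9] j [-0.18  0.05  1.85 -0.    1.23 -0.18]
```

View pics/z17s.png

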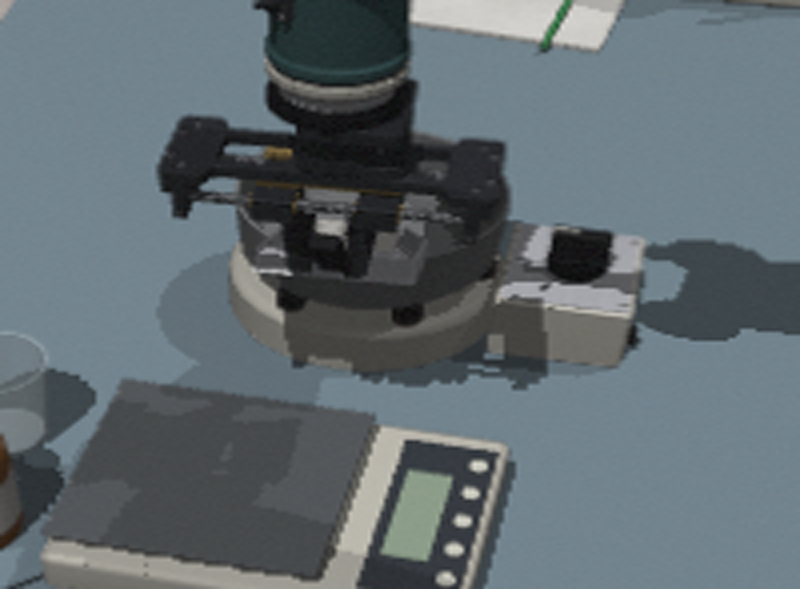

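View pics/z17.png

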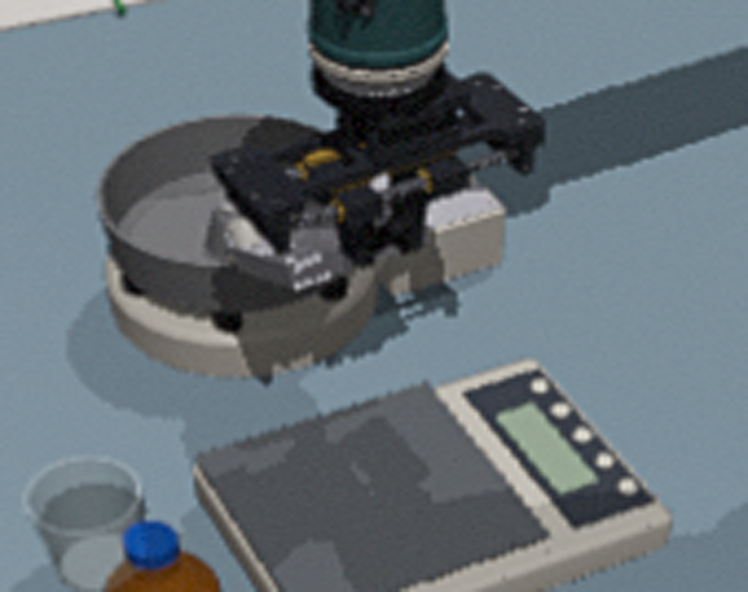

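View pics/w17.png

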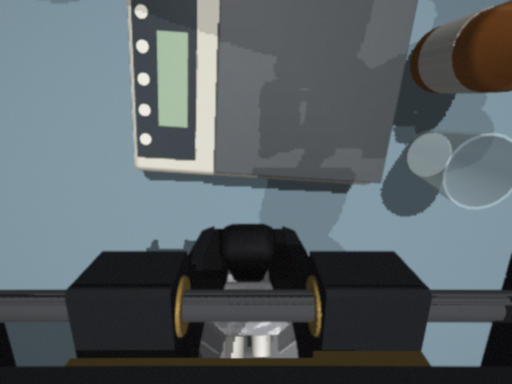

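Request:
arm_command(
  grip=[1, 1, 1, 1, 1, 1, 1, 1, 1, 1],
  xyz=[
    [0, -0.003, 0.006],
    [0, -0.003, 0.006],
    [0, -0.003, 0.004],
    [0, 0, 0],
    [0, 0.006, 0.003],
    [0, 0.006, 0.003],
    [0, 0, 0],
    [0, 0, 0],
    [0, 0, 0],
    [0, 0, 0],
  ],
  spin=[0, 0, 0, 0, 0, 0, 0, 0, 0, 0],
)

```text
time_s: 30.12
tool_pos: [0.5567, -0.0734, 0.257]
eef_rot: [0.707, -0.707, -0.001, 0.001]
ft_force: [0.7, 0.3, -1.1]
grip_width: 0.0198
```

```bash
python3 - <<'E'
from h import *
st()
im,m=snap('wrist','w18');cv2.imwrite('pics/zw18.png',cv2.resize(im[220:384,150:350],None,fx=4,fy=3.6,interpolation=cv2.INTER_CUBIC)[...,::-1])
im,m=snap('scene','c18');cv2.imwrite('pics/z18.png',cv2.resize(im[70:200,170:310],None,fx=5,fy=4.5,interpolation=cv2.INTER_CUBIC)[...,::-1])
E
```

```text
t 30.12 tcp [ 0.5567 -0.0734  0.257 ] jawyaw 0.2 y [ 0.  0. -1.] w 0.0198 F [ 0.7  0.3 -1.1] j [-0.18  0.04  1.83  0.    1.28 -0.18]
```

View pics/zw18.png

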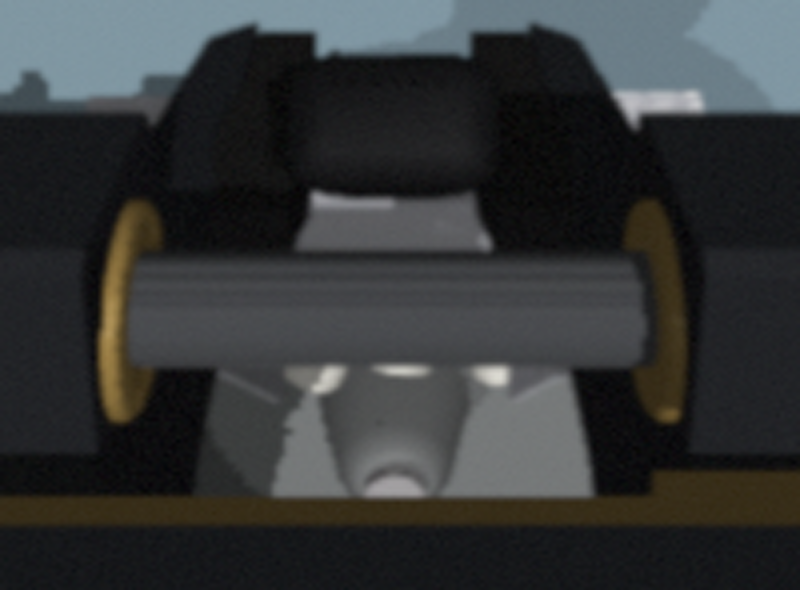

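View pics/z18.png

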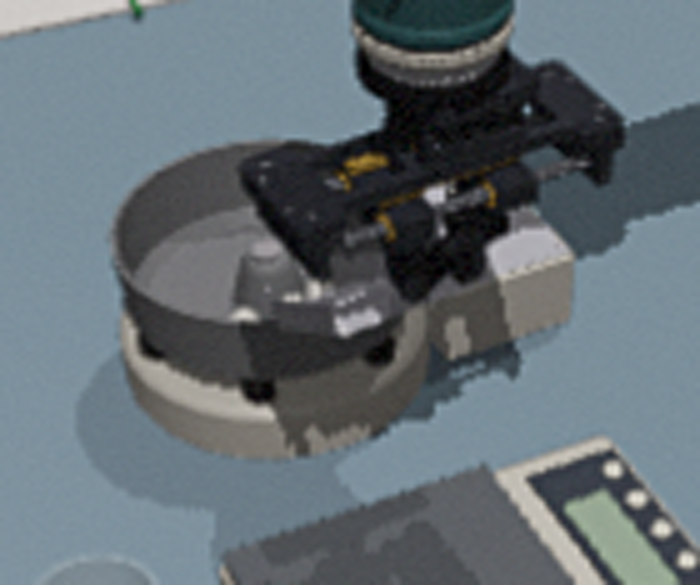

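Request:
arm_command(
  grip=[1, 1, 1, 1, 1, 1, 1, 1, 1, 1, 1, 1],
  xyz=[
    [0, 0, 0],
    [0, 0, 0],
    [0, 0, 0],
    [0, -0.002, 0.006],
    [0, -0.003, 0.008],
    [0, -0.003, 0.008],
    [0, -0.003, 0.01],
    [0, -0.003, 0.01],
    [0, 0, 0.01],
    [0, 0, 0],
    [0, 0, 0],
    [0, 0, 0],
  ],
  spin=[0, 0, 0, 0, 0, 0, 0, 0, 0, 0, 0, 0],
  newtons=60,
)

```text
time_s: 31.22
tool_pos: [0.5565, -0.0875, 0.309]
eef_rot: [0.707, -0.707, -0.001, 0.001]
ft_force: [0.8, 0.5, -1.8]
grip_width: 0.0196
```

```bash
python3 - <<'E'
from h import *
st()
im,m=snap('wrist','w19');cv2.imwrite('pics/zw19.png',cv2.resize(im[220:384,150:350],None,fx=4,fy=3.6,interpolation=cv2.INTER_CUBIC)[...,::-1])
im,m=snap('scene','c19');cv2.imwrite('pics/z19.png',cv2.resize(im[70:200,170:310],None,fx=5,fy=4.5,interpolation=cv2.INTER_CUBIC)[...,::-1])
E
```

```text
t 31.22 tcp [ 0.5565 -0.0875  0.309 ] jawyaw 0.1 y [-0.  0. -1.] w 0.0196 F [ 0.8  0.5 -1.8] j [-0.2   0.02  1.76  0.    1.37 -0.2 ]
```

View pics/zw19.png

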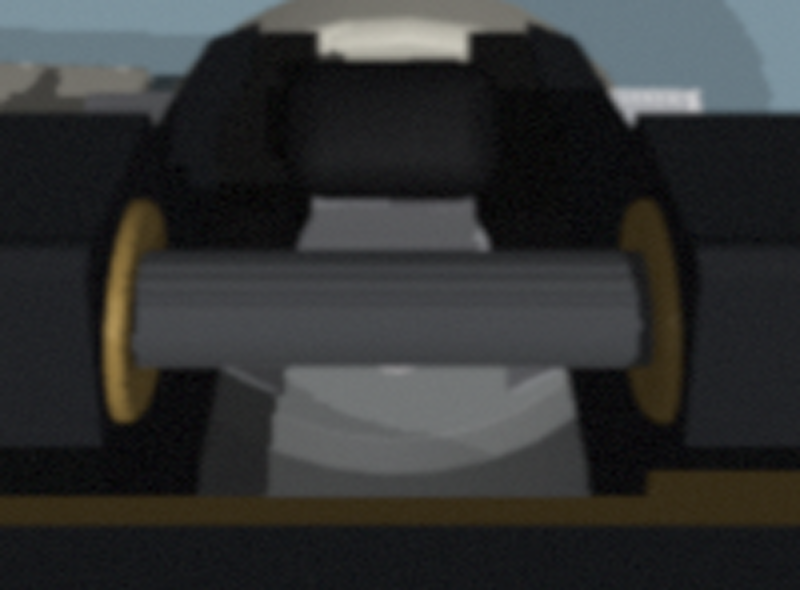

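View pics/z19.png

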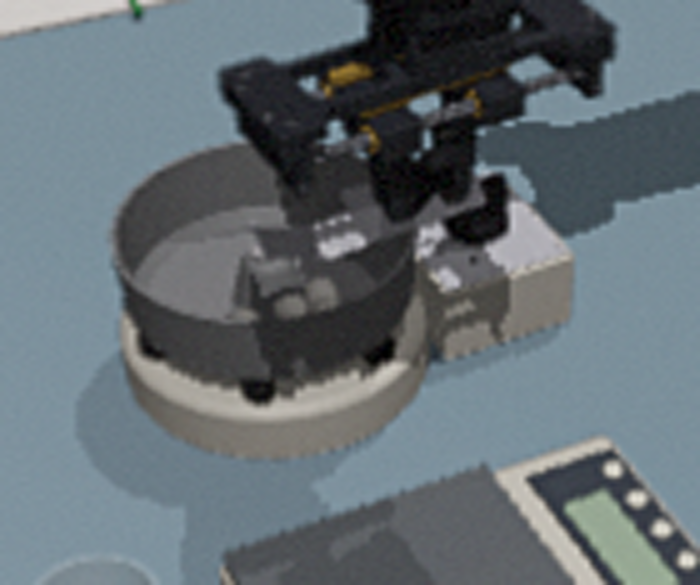

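Request:
arm_command(
  grip=[1, 1, 1, 1, 1, 1, 1, 1, 1, 1, 1, 1],
  xyz=[
    [0, 0.005, 0.01],
    [0, 0.012, 0.01],
    [0, 0.02, 0],
    [0, 0.025, 0],
    [0, 0.025, 0],
    [0, 0.025, 0],
    [0, 0.02, 0],
    [0, 0.02, 0],
    [0, 0.01, 0],
    [0, 0, 0],
    [0, 0, 0],
    [0, 0, 0],
  ],
  spin=[0, 0, 2, 5, 6, 6, 6, 6, 6, 6, 6, 3],
)

```text
time_s: 32.32
tool_pos: [0.5565, 0.076, 0.3303]
eef_rot: [0.634, -0.634, -0.313, 0.312]
ft_force: [-0.6, 0.3, -2.3]
grip_width: 0.0195
```

```bash
python3 - <<'E'
from h import *
st()
im,m=snap('side','s20');cv2.imwrite('pics/z20s.png',cv2.resize(im[50:240,160:400],None,fx=3.3,fy=3.1,interpolation=cv2.INTER_CUBIC)[...,::-1])
im,m=snap('scene','c20');cv2.imwrite('pics/z20.png',cv2.resize(im[70:200,170:310],None,fx=5,fy=4.5,interpolation=cv2.INTER_CUBIC)[...,::-1])
E
```

```text
t 32.32 tcp [0.5565 0.076  0.3303] jawyaw 52.5 y [ 0.001  0.    -1.   ] w 0.0195 F [-0.6  0.3 -2.3] j [ 0.09  0.    1.73  0.    1.41 -0.83]
```

View pics/z20s.png

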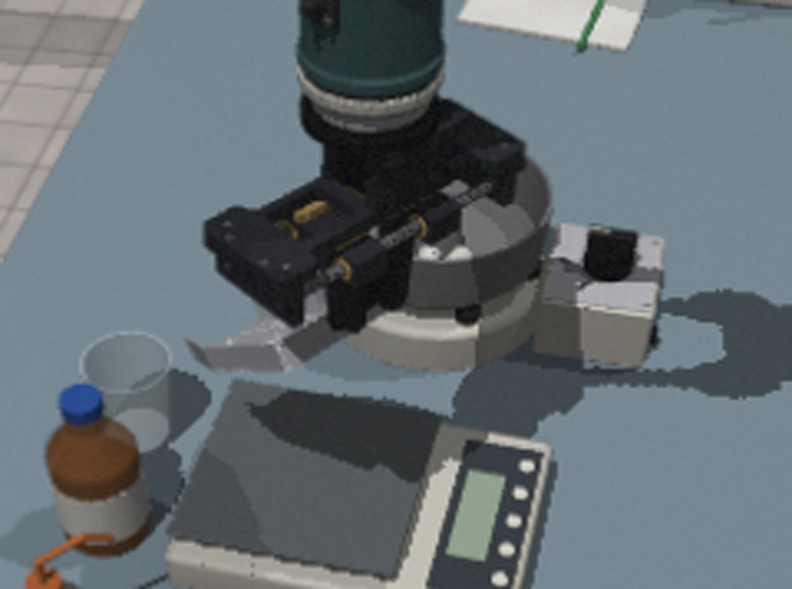

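View pics/z20.png

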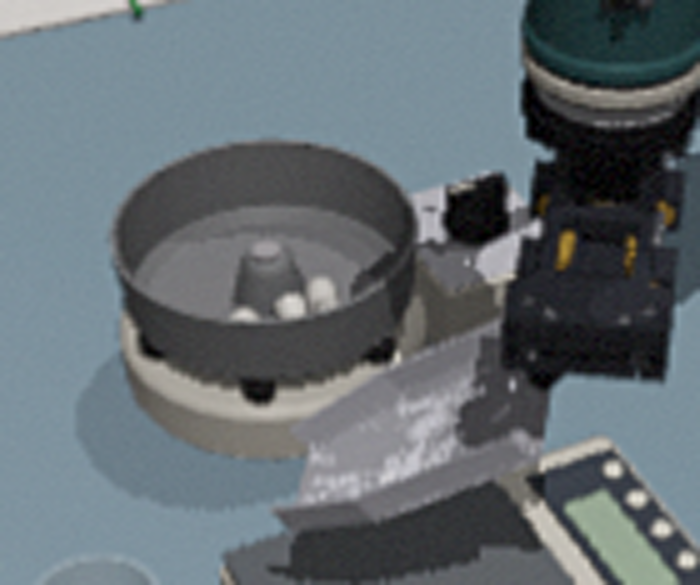

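```bash
python3 - <<'E'
from h import *
m=load('c20')[1];ms=load('s20')[1]
yaw=np.radians(-37.5);g=np.array([.5565,.076,.3303+.019])
u=np.array([np.cos(yaw),np.sin(yaw),0]);v=np.array([-u[1],u[0],0]);z=np.array([0,0,1.])
for th in (30,35,40,45,50):
    t=np.radians(th);X=u*np.cos(t)-z*np.sin(t);Z=u*np.sin(t)+z*np.cos(t)
    f=g+.127*X-.026*Z
    pts=[f+.08*X+s*.032*v for s in(1,-1)]+[f+.08*X+s*.032*v+.02*Z for s in(1,-1)]
    lip=f+.08*X
    print(th,'lip',lip.round(3),[tuple(((np.array(proj(m,p))-[170,70])*[5,4.5]).round()) for p in pts],[tuple(((np.array(proj(ms,p))-[160,50])*[3.3,3.1]).round()) for p in pts])
E
```

```text
30 lip [ 0.688 -0.025  0.223] [(np.float64(249.0), np.float64(495.0)), (np.float64(272.0), np.float64(413.0)), (np.float64(226.0), np.float64(473.0)), (np.float64(251.0), np.float64(391.0))] [(np.float64(174.0), np.float64(322.0)), (np.float64(244.0), np.float64(283.0)), (np.float64(163.0), np.float64(299.0)), (np.float64(234.0), np.float64(260.0))]
35 lip [ 0.679 -0.018  0.209] [(np.float64(273.0), np.float64(513.0)), (np.float64(295.0), np.float64(431.0)), (np.float64(248.0), np.float64(493.0)), (np.float64(272.0), np.float64(410.0))] [(np.float64(186.0), np.float64(343.0)), (np.float64(255.0), np.float64(304.0)), (np.float64(174.0), np.float64(320.0)), (np.float64(244.0), np.float64(281.0))]
40 lip [ 0.669 -0.01   0.196] [(np.float64(299.0), np.float64(530.0)), (np.float64(320.0), np.float64(448.0)), (np.float64(273.0), np.float64(511.0)), (np.float64(295.0), np.float64(428.0))] [(np.float64(198.0), np.float64(364.0)), (np.float64(267.0), np.float64(324.0)), (np.float64(185.0), np.float64(341.0)), (np.float64(254.0), np.float64(302.0))]
45 lip [ 0.658 -0.002  0.185] [(np.float64(327.0), np.float64(546.0)), (np.float64(347.0), np.float64(463.0)), (np.float64(299.0), np.float64(527.0)), (np.float64(320.0), np.float64(445.0))] [(np.float64(211.0), np.float64(384.0)), (np.float64(279.0), np.float64(344.0)), (np.float64(198.0), np.float64(362.0)), (np.float64(266.0), np.float64(322.0))]
50 lip [0.646 0.007 0.174] [(np.float64(356.0), np.float64(560.0)), (np.float64(375.0), np.float64(477.0)), (np.float64(326.0), np.float64(543.0)), (np.float64(346.0), np.float64(461.0))] [(np.float64(225.0), np.float64(404.0)), (np.float64(293.0), np.float64(364.0)), (np.float64(211.0), np.float64(382.0)), (np.float64(279.0), np.float64(342.0))]
```

Request:
arm_command(
  grip=[1, 1, 1, 1, 1, 1, 1, 1, 1, 1],
  xyz=[
    [-0.001, -0.009, -0.01],
    [-0.001, -0.009, -0.015],
    [-0.001, -0.009, -0.015],
    [-0.001, -0.009, -0.015],
    [0, -0.009, -0.015],
    [0, -0.009, -0.015],
    [0, 0, -0.015],
    [0, 0, -0.01],
    [0, 0, 0],
    [0, 0, 0],
  ],
  spin=[3, 3, 3, 3, 3, 2, 0, 0, 0, 0],
)

```text
time_s: 33.25
tool_pos: [0.5524, 0.0208, 0.219]
eef_rot: [0.583, -0.582, -0.401, 0.401]
ft_force: [-0.1, 0.2, -1.5]
grip_width: 0.0191
```

```bash
python3 - <<'E'
from h import *
st()
im,m=snap('side','s21');cv2.imwrite('pics/z21s.png',cv2.resize(im[50:240,160:400],None,fx=3.3,fy=3.1,interpolation=cv2.INTER_CUBIC)[...,::-1])
E
```

```text
t 33.25 tcp [0.5524 0.0208 0.219 ] jawyaw 69.1 y [-0.001  0.    -1.   ] w 0.0191 F [-0.1  0.2 -1.5] j [-0.01  0.05  1.89  0.    1.21 -1.21]
```

View pics/z21s.png

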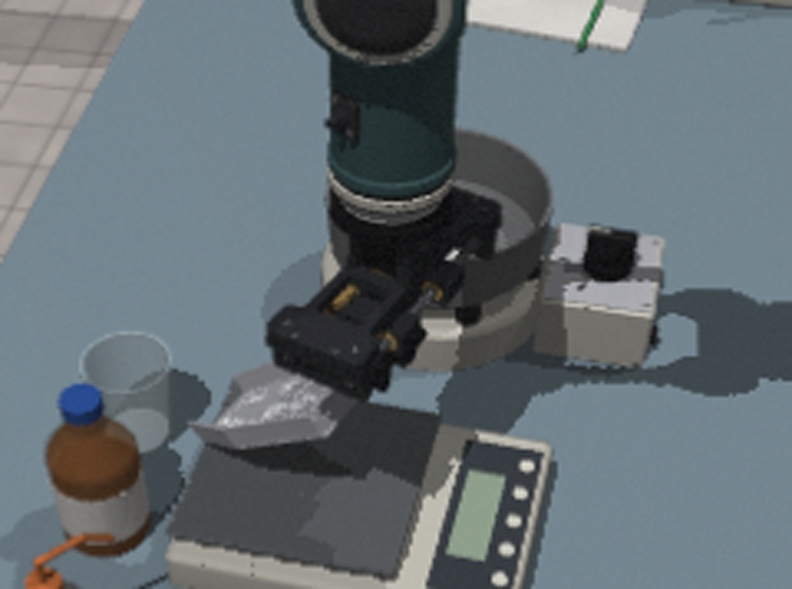

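Request:
arm_command(
  grip=[1, 1, 1, 1, 1, 1, 1, 1, 1, 1, 1],
  xyz=[
    [0, 0, -0.006],
    [0, 0, -0.003],
    [0, 0, 0],
    [-0.0055, 0.002, -0.007],
    [-0.0055, 0.002, -0.007],
    [-0.0055, 0.002, -0.007],
    [-0.0055, 0.002, -0.007],
    [-0.0047, 0.0018, -0.008],
    [-0.0047, 0.0018, -0.008],
    [-0.0047, 0.0018, -0.008],
    [-0.0047, 0.0018, -0.008],
  ],
  spin=[0, 0, 0, 0, 0, 0, 0, 0, 0, 0, 0],
  newtons=8,
)

```text
time_s: 34.22
tool_pos: [0.5114, 0.0356, 0.1491]
eef_rot: [-0.582, 0.582, 0.401, -0.401]
ft_force: [0.8, 0.3, -1.3]
grip_width: 0.0198
```

```bash
python3 - <<'E'
from h import *
st()
im,m=snap('side','s22');cv2.imwrite('pics/z22s.png',cv2.resize(im[50:240,160:400],None,fx=3.3,fy=3.1,interpolation=cv2.INTER_CUBIC)[...,::-1])
E
```

```text
t 34.22 tcp [0.5114 0.0356 0.1491] jawyaw 69.1 y [ 0. -0. -1.] w 0.0198 F [ 0.8  0.3 -1.3] j [ 0.02  0.03  2.04 -0.    1.07 -1.19]
```

View pics/z22s.png

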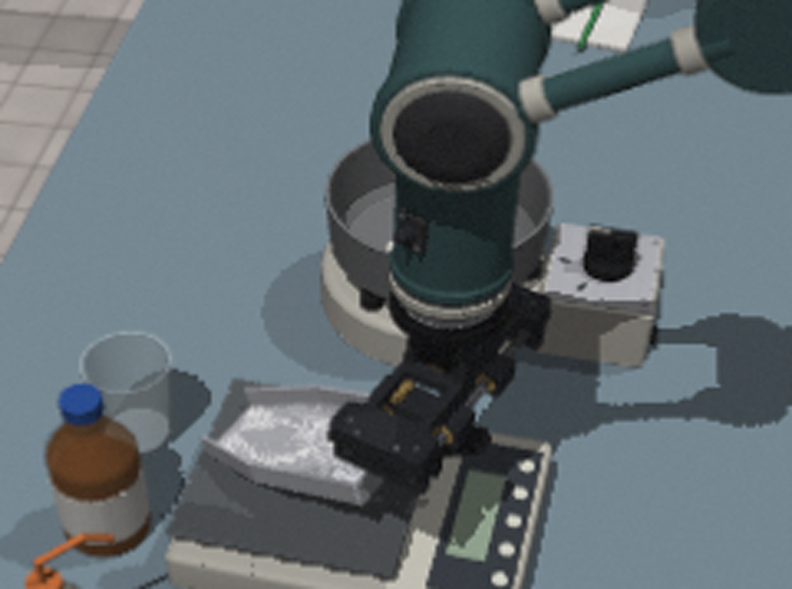

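Request:
arm_command(
  grip=[1, 1, 1, 1, 1, 1, 1, 1, 1, 1],
  xyz=[
    [-0.003, 0.001, -0.008],
    [-0.003, 0.001, -0.008],
    [-0.003, 0.001, -0.008],
    [-0.003, 0.001, -0.008],
    [-0.002, 0.001, -0.008],
    [-0.002, 0.001, -0.008],
    [-0.002, 0.001, -0.008],
    [-0.001, 0, -0.006],
    [0, 0, -0.003],
    [0, 0, 0],
  ],
  spin=[0, 0, 0, 0, 0, 0, 0, 0, 0, 0],
)

```text
time_s: 35.1
tool_pos: [0.4918, 0.0429, 0.0845]
eef_rot: [0.583, -0.582, -0.401, 0.402]
ft_force: [-1.6, 0.9, 3.1]
grip_width: 0.0201
```

```bash
python3 - <<'E'
from h import *
st()
im,m=snap('side','s23');cv2.imwrite('pics/z23s.png',cv2.resize(im[50:240,160:400],None,fx=3.3,fy=3.1,interpolation=cv2.INTER_CUBIC)[...,::-1])
E
```

```text
t 35.1 tcp [0.4918 0.0429 0.0845] jawyaw 69.1 y [-0.002  0.    -1.   ] w 0.0201 F [-1.6  0.9  3.1] j [ 0.04  0.08  2.13  0.    0.94 -1.17]
```

View pics/z23s.png

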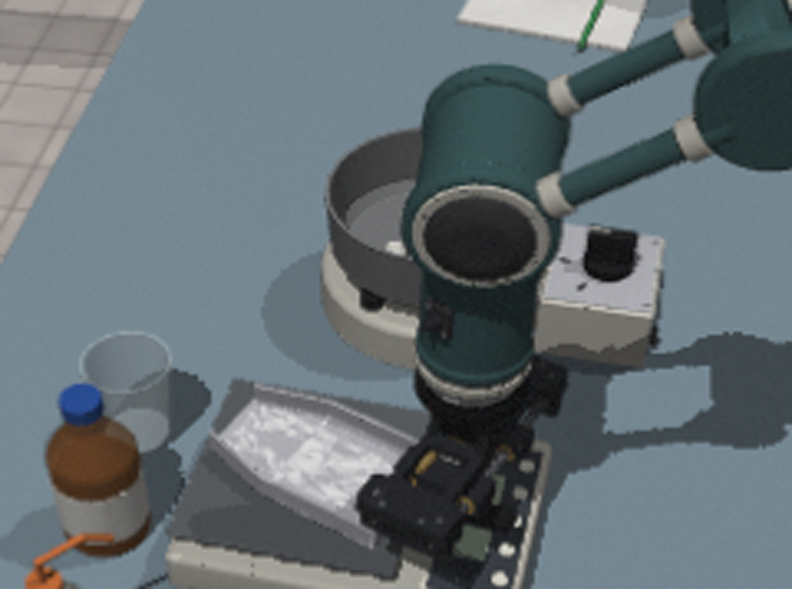

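Request:
arm_command(
  grip=[0, 0, 0, 0, 0, 0, 0, 0, 0, 0, 0, 0],
  xyz=[
    [0, 0, 0],
    [0, 0, 0],
    [0, 0, 0],
    [0, 0, 0.02],
    [0, 0, 0.03],
    [0, 0, 0.04],
    [0, 0, 0.04],
    [0, -0.02, 0.02],
    [0, -0.035, 0.01],
    [0, -0.035, 0],
    [0, -0.02, 0],
    [0, 0, 0],
  ],
  spin=[0, 0, 0, 0, 0, 0, 0, -5, -7, -7, -7, -7],
)

```text
time_s: 36.15
tool_pos: [0.4932, -0.0711, 0.246]
eef_rot: [-0.672, 0.674, 0.217, -0.216]
ft_force: [-1.2, 1.2, -0.1]
grip_width: 0.044
```

```bash
python3 - <<'E'
from h import *
st()
im,m=snap('side','s24')
im,m=snap('scene','c24');cv2.imwrite('pics/z24.png',cv2.resize(im[90:250,180:340],None,fx=4.5,fy=3.7,interpolation=cv2.INTER_CUBIC)[...,::-1])
E
```

```text
t 36.15 tcp [ 0.4932 -0.0711  0.246 ] jawyaw 35.6 y [ 0.002 -0.002 -1.   ] w 0.044 F [-1.2  1.2 -0.1] j [-0.19 -0.08  1.96 -0.    1.26 -0.81]
```

View pics/s24.png

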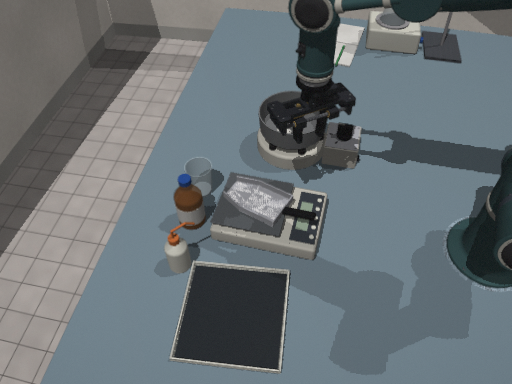

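View pics/z24.png

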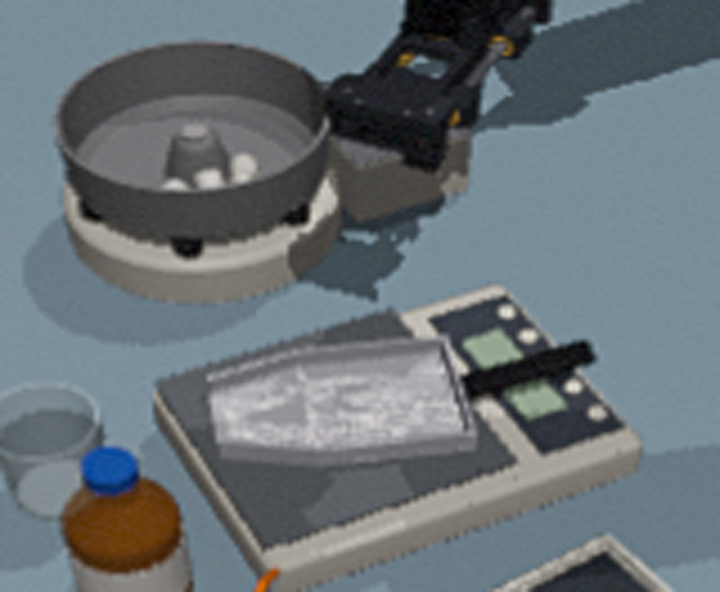

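Three cylinders are visible in the bowl and the tray is flat and empty on the pan. I still need to confirm the fourth, so I'll turn the wrist camera toward the bowl.

Request:
arm_command(
  grip=[0, 0, 0, 0, 0, 0, 0, 0, 0, 0, 0, 0],
  xyz=[
    [-0.007, -0.018, 0],
    [-0.007, -0.018, 0],
    [-0.007, -0.018, 0],
    [-0.007, -0.018, 0],
    [-0.007, -0.018, 0],
    [-0.007, -0.018, 0],
    [-0.007, -0.018, 0],
    [-0.007, -0.018, 0],
    [-0.007, -0.018, 0],
    [-0.007, -0.018, 0],
    [-0.007, -0.018, 0],
    [-0.007, -0.018, 0],
  ],
  spin=[-7, -7, -7, -7, -7, -7, -7, -7, -7, -7, -7, -7],
)

```text
time_s: 37.25
tool_pos: [0.4088, -0.2837, 0.245]
eef_rot: [0.646, -0.646, 0.287, -0.287]
ft_force: [0.5, -0.9, 0.2]
grip_width: 0.0438
```

Request:
arm_command(
  grip=[0, 0, 0, 0, 0, 0, 0, 0, 0],
  xyz=[
    [0, 0, 0],
    [0, 0, 0],
    [0, 0, 0],
    [0, 0, 0],
    [0, 0, 0],
    [0, 0, 0],
    [0, 0, 0],
    [0, 0, 0],
    [0, 0, 0],
  ],
  spin=[-7, -7, -7, -7, -7, -7, -2, 0, 0],
)

```text
time_s: 38.0
tool_pos: [0.4091, -0.283, 0.245]
eef_rot: [0.493, -0.493, 0.507, -0.507]
ft_force: [0.3, -0.0, -0.1]
grip_width: 0.0439
```

```bash
python3 - <<'E'
from h import *
st();snap('wrist','w25')
E
```

```text
t 38.0 tcp [ 0.4091 -0.283   0.245 ] jawyaw -91.6 y [-0.  0. -1.] w 0.0439 F [ 0.3 -0.  -0.1] j [-0.66 -0.08  1.97  0.    1.26  0.94]
```

View pics/w25.png

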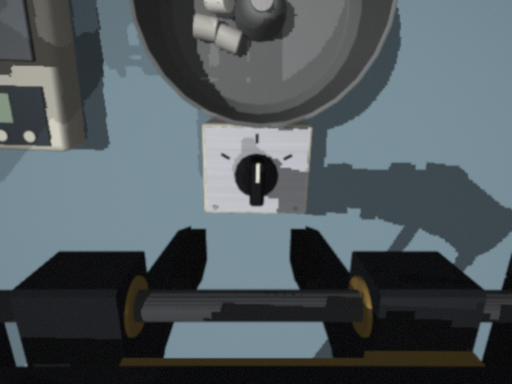

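Request:
arm_command(
  grip=[0, 0, 0, 0, 0],
  xyz=[
    [0.03, 0, 0.01],
    [0.03, 0, 0.01],
    [0.03, 0, 0.01],
    [0, 0, 0],
    [0, 0, 0],
  ],
  spin=[0, 0, 0, 0, 0],
)

```text
time_s: 38.47
tool_pos: [0.5001, -0.2833, 0.2754]
eef_rot: [-0.493, 0.493, -0.507, 0.507]
ft_force: [-0.2, 1.1, -0.0]
grip_width: 0.0441
```

```bash
python3 - <<'E'
from h import *
st();snap('wrist','w26')
E
```

```text
t 38.47 tcp [ 0.5001 -0.2833  0.2754] jawyaw -91.7 y [ 0. -0. -1.] w 0.0441 F [-0.2  1.1 -0. ] j [-0.56  0.05  1.78 -0.    1.31  1.04]
```

View pics/w26.png

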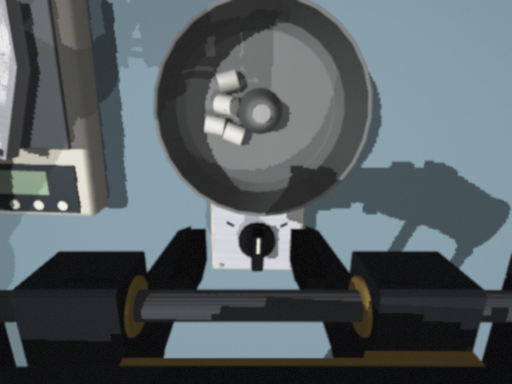

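All four are in the bowl, at (229,80), (224,104), (215,125) and (234,133). Now the switch.

Request:
arm_command(
  grip=[0.2, 0.2, 0.2, 0.2, 0.2, 0.2, 0.2, 0.2, 0.2, 0.2, 0.2, 0.2],
  xyz=[
    [-0.032, -0.004, 0],
    [-0.032, -0.004, 0],
    [-0.032, 0, 0],
    [0, 0, -0.03],
    [0, 0, -0.035],
    [0, 0, -0.035],
    [0, 0, -0.035],
    [0, 0, -0.03],
    [0, 0, -0.015],
    [0, 0, 0],
    [0, 0, 0],
    [0, 0, 0],
  ],
  spin=[-1, 0, 0, 0, 0, 0, 0, 0, 0, 0, 0, 0],
)

```text
time_s: 39.52
tool_pos: [0.4029, -0.2919, 0.0962]
eef_rot: [-0.487, 0.487, -0.512, 0.513]
ft_force: [0.0, -0.9, 0.1]
grip_width: 0.0353
```

```bash
python3 - <<'E'
from h import *
st()
E
```

```text
t 39.52 tcp [ 0.4029 -0.2919  0.0962] jawyaw -92.9 y [ 0.001 -0.001 -1.   ] w 0.0353 F [ 0.  -0.9  0.1] j [-0.68  0.07  2.12 -0.    0.96  0.94]
```

Request:
arm_command(
  grip=[0.2, 0.2, 1, 1, 1, 1],
  xyz=[
    [0.001, 0, -0.008],
    [0, 0, 0],
    [0, 0, 0],
    [0, 0, 0],
    [0, 0, 0],
    [0, 0, 0],
  ],
  spin=[0, 0, 0, 0, 0, 0],
  newtons=25,
)

```text
time_s: 40.02
tool_pos: [0.4041, -0.2914, 0.0875]
eef_rot: [-0.487, 0.487, -0.512, 0.513]
ft_force: [-0.1, 1.1, 1.6]
grip_width: 0.0138
```

Request:
arm_command(
  grip=[1, 1, 1, 1, 1, 1, 1, 1, 1, 1, 1, 1],
  xyz=[
    [0, 0, 0],
    [0, 0, 0],
    [0, 0, 0],
    [0, 0, 0],
    [0, 0, 0],
    [0, 0, 0],
    [0, 0, 0],
    [0, 0, 0],
    [0, 0, 0],
    [0, 0, 0],
    [0, 0, 0],
    [0, 0, 0],
  ],
  spin=[-6, -6, -6, -6, -6, -6, -6, -6, -6, -5, 0, 0],
)

```text
time_s: 41.02
tool_pos: [0.4035, -0.2923, 0.0875]
eef_rot: [-0.172, 0.173, -0.685, 0.686]
ft_force: [-4.4, -4.3, 3.1]
grip_width: 0.0139
```

```bash
python3 - <<'E'
from h import *
s=st();print(s['moment'])
E
```

```text
t 41.02 tcp [ 0.4035 -0.2923  0.0875] jawyaw -151.7 y [-0.001 -0.001 -1.   ] w 0.0139 F [-4.4 -4.3  3.1] j [-0.68  0.08  2.12 -0.    0.94  1.97]
[-0.47645654  0.69523271 -0.05199898]
```

Open slightly, lift off, back away and check.

Request:
arm_command(
  grip=[0.3, 0.3, 0.3, 0.3, 0.3, 0.3, 0.3, 0.3, 0.3, 0.3],
  xyz=[
    [0, 0, 0],
    [0, 0, 0],
    [0, 0, 0],
    [0, 0, 0.03],
    [0, 0, 0.04],
    [0, 0, 0.04],
    [0, 0, 0.04],
    [0, 0, 0.02],
    [0, 0, 0],
    [0, 0, 0],
  ],
  spin=[0, 0, 0, 0, 0, 7, 7, 7, 7, 7],
)

```text
time_s: 41.85
tool_pos: [0.4052, -0.292, 0.2598]
eef_rot: [-0.373, 0.371, -0.6, 0.603]
ft_force: [-0.9, -0.4, -0.3]
grip_width: 0.031
```

```bash
python3 - <<'E'
from h import *
st();snap('wrist','w27');im,m=snap('scene','c27');cv2.imwrite('pics/z27.png',cv2.resize(im[90:250,180:340],None,fx=4.5,fy=3.7,interpolation=cv2.INTER_CUBIC)[...,::-1])
E
```

```text
t 41.85 tcp [ 0.4052 -0.292   0.2598] jawyaw -116.5 y [ 0.004 -0.003 -1.   ] w 0.031 F [-0.9 -0.4 -0.3] j [-0.67 -0.09  1.95  0.    1.28  1.36]
```

View pics/w27.png

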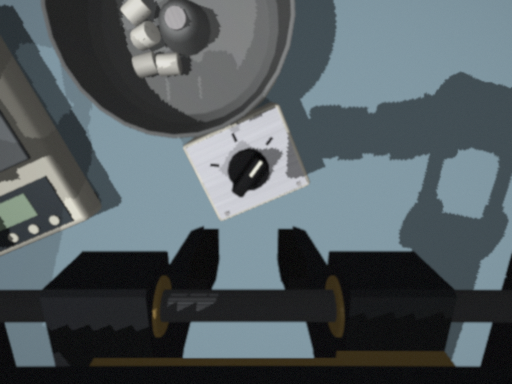

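View pics/z27.png

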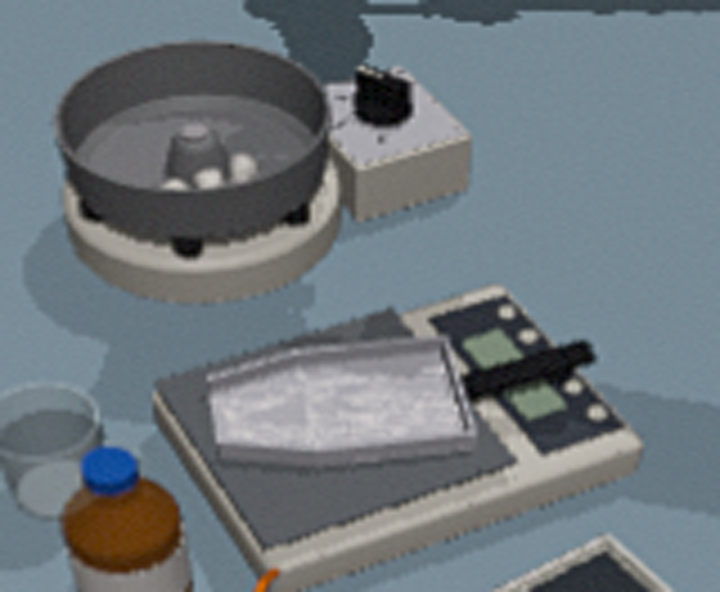

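```bash
python3 - <<'E'
from h import *
im,m=load('w27')
a,b=onz(m,263,159,.114),onz(m,249,176,.114);print('line yaw',np.degrees(np.arctan2(*(a-b)[1::-1])))
c=onz(m,237,191,.112);print('bar yaw',np.degrees(np.arctan2(*(a-c)[1::-1])),a,c)
cr=cv2.resize(im[100:225,180:315],None,fx=4.5,fy=4.5,interpolation=cv2.INTER_CUBIC);cv2.imwrite('pics/zw27.png',cr[...,::-1])
# line fit in mask
h=cv2.cvtColor(im,cv2.COLOR_RGB2HSV);r=im[150:185,240:272].min(2)>150
ys,xs=np.nonzero(r);
N,l,s,cc=cv2.connectedComponentsWithStats(r.astype(np.uint8))
for i in range(1,N):
    if s[i,4]>10:
        y,x=np.nonzero(l==i);P=np.array([onz(m,u+240,v+150,.114)[:2] for u,v in zip(x,y)]);P0=P-P.mean(0);w=np.linalg.svd(P0)[2][0];print(s[i],np.degrees(np.arctan2(w[1],w[0])))
# tray pose in scene
ms=load('c27')[1]
f=lambda u,v,z:onz(ms,180+u/4.5,90+v/3.7,z)
r1,r2=f(447,338,.095),f(476,445,.076);l1,l2=f(208,377,.092),f(220,458,.076)
R_=(r1+r2)/2;L=(l1+l2)/2;print('tray',((R_+L)/2).round(3))
E
```

```text
line yaw -65.04854069913775
bar yaw -64.22064193461215 [ 0.41382876 -0.31357379  0.114     ] [ 0.39562699 -0.27588699  0.112     ]
[10 11 12 16 62] 118.45666559895186
[24 24  8 11 41] 126.48742040359758
tray [0.609 0.003 0.085]
```

View pics/zw27.png

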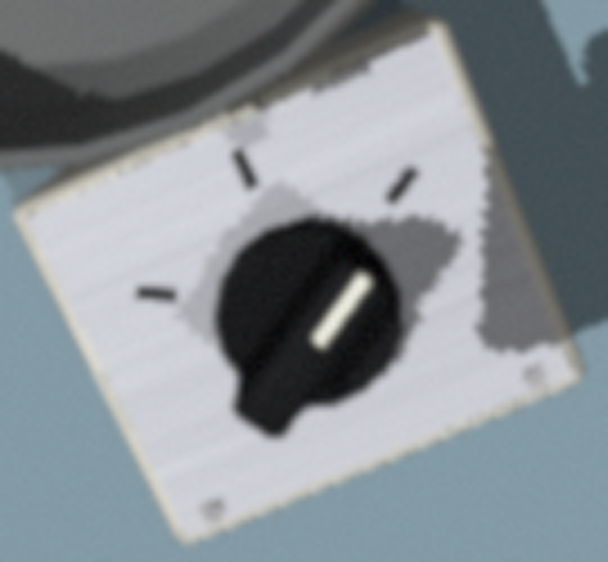

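The white line is about 60° clockwise of the mill axis, in line with its mark. The tray is near the pan centre and all four cylinders are in the bowl, so I'm handing the job in.

```bash
python3 - <<'E'
from h import *
order.close_job();print(ctrl.sense()['time_s'])
E
```

```text
the job is handed in; nothing more can be done
the job is handed in; nothing more can be done
```

The job is done and handed in at about 42 s of robot time; no verdict is reported.

**What I did:** I turned the switch to centre off and stood the four cylinders present in the weighing tray on the pan. I then carried the tray to the bowl, rested it on the rim and tipped all four in by letting it pivot in a light grip. The empty tray went flat back on the pan, and after seeing all four cylinders in the bowl I turned the switch clockwise.

**Last checks:**
- **Cylinders:** the wrist picture showed all four in the bowl. The scene camera showed only three, because the fourth is hidden from it.
- **Tray:** its centre measured about 7 mm from the pan centre, and it looked flat.
- **Switch:** it measured about 59 to 62° clockwise of centre (1.03 rad or more, against the 0.9 needed). The several readings of its line differed by a few degrees, all past the limit.
- **Bottles and beaker:** they looked unmoved, but I didn't measure them again.
- **Robot:** it was clear of everything, about 26 cm above the bench.

The first grip on the switch bar sat about 6 mm off its axis and drew up to 17 N, so I let go, re-centred and gripped it again. Nothing else needed redoing.

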